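# Pack the glass ornaments away

## Task

Pack what is left on the craft mat. Set the tall glass ornament, upright with its cap on top, into the empty dimple in the carton's row of tall ornaments, and the glass ball into the empty dimple in the row of balls; the wooden house goes into the wooden crate. The glass is thin: grip it lightly, set it down gently and do not drop it. Do not disturb the ornaments already packed, and leave the plate, tape, glue, paint and mug about where they are, standing.

Things in the scene. Friction and masses are not known exactly. Their poses are not given: they have to be found in the camera images.
- tall_center (a point): the tall glass ornament to pack, round about its long axis, 35 to 70 g. Measured from its flat foot (36 mm across): body 62 mm across from 34 to 64 mm, rounded off below and above; brass cap 22 mm across, 93 to 105 mm; wire loop to 115 mm; balance point at 49 mm. It starts lying level on the plate; it can stand on its foot on any flat place. This point: on its axis, 57.5 mm from the foot; own x axis: foot to cap
- ball_center (a point): the glass ball ornament to be packed: a white ball 62 mm across with a small brass cap (20 mm across, up to 68 mm from the bottom) and a wire loop to 77 mm. It starts resting on the tape roll. This point is the centre of the ball. 28 to 53 g. Thin glass, like the tall one: both break if squeezed over 45 N a finger or set down with over 30 N
- house_center (a point): the flat wooden house ornament to be sorted, lying flat on the mat, 94 mm long along its own x, 14 mm thick, 25 to 50 g: a rectangle with parallel sides, 54 mm wide in y, from x = -46 to +14 mm, and beyond it a gabled roof (66 mm wide at x = 14 mm, 8 mm wide at x = 48 mm), x measured from this point, which is half-way up its thickness
- spot_tall_floor (a point): centre of the floor of the one empty dimple in the carton's row of tall ornaments (a paper round lies there). The floor is 8 mm above the table. Each dimple is a round cup 15 mm deep, about 40 mm across at the floor and 55 mm at its mouth, in a pulp deck whose top is 23 mm above the table
- spot_ball_floor (a point): the same for the one empty dimple in the row of balls. This row stands on a higher step: the floor of its dimples is 38 mm and its deck 53 mm above the table
- carton: open storage carton, 262 mm square, walls 92 mm high, 5 mm thick, left or right of the robot; origin at the centre of its underside. An 89 mm high card partition along its own y axis parts two rows, at x = -63 mm (tall ornaments) and +63 mm (balls), each of three dimples at y = -80, 0, 80 mm, one of them empty. 57 mm free from a dimple's centre to wall or partition along x: room for upright fingers only
- tall_in1_center (a point): a tall ornament already in the carton, standing upright in its dimple; this point is at half its height, 65 mm above the table; its top is 123 mm above the table
- tall_in2_center (a point): the other tall ornament already in the carton, likewise
- ball_in1_center (a point): a ball ornament already in the carton; centre of the ball, 69 mm above the table; its top is 115 mm above the table
- ball_in2_center (a point): the other ball already in the carton, likewise
- crate: slatted wooden crate for the wooden ornaments, 200 mm along its x, 150 mm along its y, 65 mm high, walls and floor 5 mm thick, in the middle between carton and mat; origin at the centre of its underside. One wooden house, 14 mm thick, already lies in it
- mat: cork craft mat, 330 mm square and 3 mm thick, on the other side from the carton; origin at the centre of its underside. The plate, tape roll, wooden house and glue bottle stand on it, one near each corner, in any order
- plate: smoked-glass dessert plate, 180 mm across, rim 18 mm high; its flat floor, 100 mm across, is 5 mm above its underside, which is 3 mm above the table. Origin at the centre of its underside. Loose, 0.35 kg
- tape: roll of masking tape lying flat, 74 mm across, hole 49 mm across, 19 mm high; origin at the centre of its underside. Loose, 80 g
- glue: white glue bottle with an orange cap, 42 mm across, 115 mm high; a bystander; origin at the centre of its underside
- paint: paint jar, 52 mm across, 60 mm high, in front of the crate on the robot's side; a bystander; origin as above
- mug: mug with paint brushes, 76 mm across, brush tips about 175 mm high, behind the crate; a bystander; origin as above
There are look-alikes about, which are no part of the job. Leave any turquoise look-alike of the part that bears tall_center alone.

How it is judged:
At the end, for the whole second after the job is handed in: Tall ornament upright (within 7 degrees) and ball on the floors of their empty dimples, each within 8 mm of the centre; wooden house in the crate, its centre inside the walls and below 55 mm; all at rest; the four ornaments packed before within 8 mm of where they were (horizontal distance between tall_center and spot_tall_floor below 0.008 m and height (world z) of tall_center between 0.0605 and 0.0705 m and angle between tall_center's own x axis and vertical below 0.12 rad and horizontal distance between ball_center and spot_ball_floor below 0.008 m and height (world z) of ball_center between 0.064 and 0.074 m and x of house_center in the frame of crate between -0.095 and 0.095 m and y of house_center in the frame of crate between -0.07 and 0.07 m and height (world z) of house_center below 0.055 m and linear speed of each of tall, ball, house below 0.02 m/s and distance of each of tall_in1_center, tall_in2_center, ball_in1_center, ball_in2_center from where it was at the start of the episode below 0.008 m); the robot touches nothing.
It fails at once if a glass ornament is squeezed with more than about 45 N a finger (contact force between the fingers and tall above 90 N or contact force between the fingers and ball above 90 N).
It fails at once if a glass ornament is set down, dropped or knocked with more than 30 N on the carton, plate, tape roll, crate, mat or a neighbour (contact force between any of tall, ball and carton above 30 N or contact force between any of tall, ball and plate above 30 N or contact force between any of tall, ball and tape above 30 N or contact force between any of tall, ball and crate above 30 N or contact force between any of tall, ball and mat above 30 N or contact force between any of tall, ball and tall_in1 above 30 N or contact force between any of tall, ball and tall_in2 above 30 N or contact force between any of tall, ball and ball_in1 above 30 N or contact force between any of tall, ball and ball_in2 above 30 N or contact force between tall and ball above 30 N).
It fails at once if a glass ornament is dropped: it falls freely by more than about 18 mm ((contact force between the fingers and tall below 0.05 N and linear speed of tall above 0.6 m/s) or (contact force between the fingers and ball below 0.05 N and linear speed of ball above 0.6 m/s)).
It fails at once if an ornament already in the carton is knocked with more than 20 N or shifted by more than 15 mm (contact force between any of the arm, the fingers and tall_in1 above 20 N or contact force between any of the arm, the fingers and tall_in2 above 20 N or contact force between any of the arm, the fingers and ball_in1 above 20 N or contact force between any of the arm, the fingers and ball_in2 above 20 N or distance of any of tall_in1_center, tall_in2_center, ball_in1_center, ball_in2_center from where it was at the start of the episode above 0.015 m).
It fails at once if the glue bottle, paint jar, mug, plate or tape roll is knocked over, tipped up or pushed more than 50 mm (distance of any of glue, paint, mug, plate, tape from where it was at the start of the episode above 0.05 m or angle between any of glue, paint, mug, plate, tape's own z axis and vertical above 0.4 rad).
It also fails if it takes over 72 s, if anything falls off the work surface, if the arm or the gripper's body presses on something with over 40 N, if the wrist force passes 120 N, or if a joint passes its speed limit or range.

## Robot

A 6-joint arm with a two-finger parallel gripper is mounted at the origin on the work surface. World frame = base frame: x ahead of the robot, y to its left, z up, the work surface at z = 0. Lengths are in m, angles in rad, forces in N, time in s.
With the tool pointing down it reaches from about 0.3 to 0.85 m from the base axis. Payload 4.2 kg.
Tool frame: the origin (TCP) lies midway between the tips of the shut fingers; the grasp point (between the pads) lies r.grasp_offset behind it (r.grasp_offset is the distance from the TCP to the grasp point, in m); x points along the fingers, y is the direction in which the jaws open and shut, and the axes are right-handed (so a half turn about x gives the same grasp; the last joint's range is limited). The gripper opens to 91 mm and grips with 3 to 60 N. Pads are 32 mm wide; open, the fingers measure 118 mm over their backs; the gripper's body (76 mm by 178 mm) begins 60 mm behind the grasp point.
Start: joints at [-1.243, 0.32, 1.565, -0, 1.257, -0.02], TCP at [0.196, -0.541, 0.214] pointing down, gripper open.
Joint ranges: [-3.11, 3.11], [-0.84, 2.01], [0.21, 2.61], [-1.34, 4.49], [0.05, 2.63], [-2.56, 2.56]. Speed limits (rad/s): [2.57, 2.57, 3.14, 3.14, 3.14, 3.14].

## Interface

Orientations are given as a unit quaternion [x, y, z, w].
In Python, from bench import r gives the robot as it stands. The module is installed in compiled form; this text tells all that it offers.
- The arm moves only by the tool play_rows, never from a script. Its arguments are lists of equal length, an entry for each row: "linear": the shift along the tool's x, y, z normalised to -1 to 1, where 1 is 0.05 m, a list of three; "rot": the turn, a rotation vector about the tool's x, y, z normalised to -1 to 1, where 1 is 0.15 rad, a list of three. In form: {"linear": [[x, y, z], ...], "rot": [[rx, ry, rz], ...]}. A call has 1 to 8 rows; each row shifts and turns the commanded pose from where the row before left it, along the tool's axes as they then stand; what a row does not reach is not made up. A row lasts 1/10 s, in which the tool goes at most 50 mm and 8.59 degrees, less where a joint would pass 70% of its speed; a pose out of reach is approached as far as the arm can. A call with a number of a shift or a turn outside -1 to 1 is refused whole. A call with a gripper value outside its range is refused whole. "claw" is the closure, from 0 (fully open) to 1 (shut), set as the call begins (left out, the last holds). The fingers move at their own pace and stop on an object; "squeeze" is the grip in N (left out, the last holds). Time passes only in rows, so rows that do not move let the fingers close. It gives the time, the measured TCP pose, the force and the opening at its end, in the units of the state.
- r.get_state(): the state, without advancing time (a new reading comes with each control period).
- r.grab_frame(name): name is "side" or "top"; returns the picture (400x640x3 uint8, red, green, blue); there is no depth.
- r.calibration(name): a dict with "fx", "fy", "cx", "cy" (pixels), "xyz" and "rotation" of the camera in the world. Camera axes: x right, y down, z forward; pixel columns grow to the right and rows downward; lengths in m; the calibration is good to about 2 mm. A picture is of the moment at which its call begins. calibration takes no time and is no camera call.
- r.sign_off(): hands the job in, once; it reports no verdict.
The state is a dict: "time": time; "joint_positions": joint angles; "joint_velocities": joint speeds; "effort": joint torques, N m; "position": TCP position; "tool_rot": TCP orientation; "contact_force": force on the tool from outside, world axes, zero at the start; "wrist_torque": the same for the moment, N m; "gripper_width": finger opening in m.
Only numpy, scipy, OpenCV 4.12 (cv2) and the standard library are available. Lean on these libraries where they do the work, as an engineer would, in place of code of your own. Each camera call takes 0.05 s, during which the arm holds its last target.

## Working session

There is one attempt and no reset: what is moved stays moved. The work goes in short steps, Python scripts to look and compute and a tool call to move; the robot and the scene stay as the last step left them, time stands still between calls to the robot, and variables do not carry over. Pictures are saved under pics/ and viewed, and the job is handed in when it is done.

Besides the shell and the picture viewer there is one more tool, called after "Request:" as name(argument=value, ...) on one line, values as JSON. play_rows: Moves the arm, as the interface text tells. Its arguments: {"type":"object","properties":{"linear":{"type":"array","items":{"type":"array","items":{"type":"number","minimum":-1,"maximum":1}}},"rot":{"type":"array","items":{"type":"array","items":{"type":"number","minimum":-1,"maximum":1}}},"claw":{"type":"number"},"squeeze":{"type":"number"}},"required":["linear","rot"]}

```bash
mkdir -p pics; ls
python3 - <<'E'
from bench import r
import cv2
s=r.get_state(); print({k:s[k] for k in s}); print(r.grasp_offset)
for n in("side","top"):
    im=r.grab_frame(n); cv2.imwrite(f"pics/{n}0.png",cv2.cvtColor(im,cv2.COLOR_RGB2BGR)); print(r.calibration(n))
E
```

```text
pics
{'time': 0.0, 'joint_positions': array([-1.24300711e+00,  3.20317874e-01,  1.56569717e+00, -4.62676648e-05,
        1.25737497e+00, -1.99806858e-02]), 'joint_velocities': array([ 0.0004026 , -0.00062711, -0.00068222, -0.00084958,  0.00138755,
       -0.00017508]), 'effort': array([ 3.14992467e-04, -4.12460446e+01, -2.31974477e+01,  7.26645696e-02,
        4.57940879e-02, -1.53437518e-04]), 'position': array([ 0.1957948 , -0.54009739,  0.21309831]), 'tool_rot': array([-0.69632971, -0.12296705,  0.69655529, -0.12171592]), 'contact_force': array([-0.30163485, -0.52997074,  0.79005871]), 'wrist_torque': array([ 0.01765394, -0.01485347,  0.0518085 ]), 'gripper_width': 0.09166440901478287}
0.0188
{'fx': 517.0885773674531, 'fy': 517.0885773674531, 'cx': 318.5164244476351, 'cy': 203.16797650239107, 'xyz': array([0.18383319, 1.03090032, 0.8441641 ]), 'rotation': array([-0.12118725,  0.88186898, -0.44930752,  0.07578589])}
{'fx': 502.6186433985928, 'fy': 502.6186433985928, 'cx': 322.8706592076361, 'cy': 197.68547968901856, 'xyz': array([0.33770347, 0.0213029 , 1.17475765]), 'rotation': array([-0.69953086,  0.7115615 , -0.05395957,  0.03775141])}
```

View pics/side0.png

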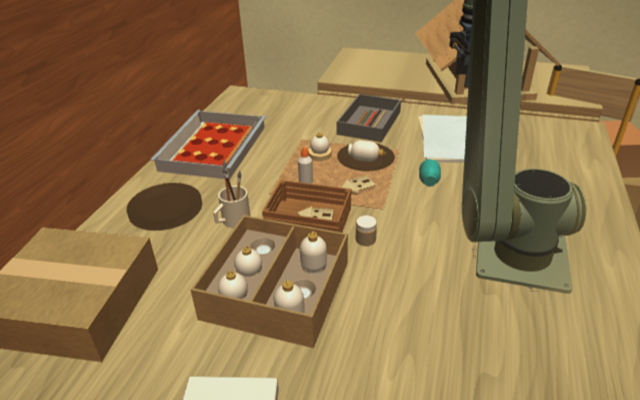

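View pics/top0.png

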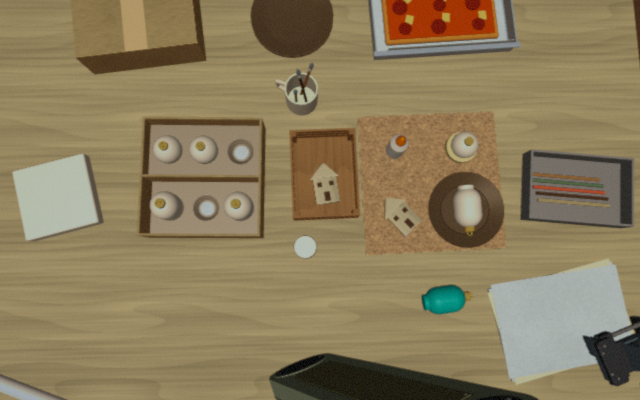

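Candidates for the tall ornament are the white one on the plate at top (467,208) and the turquoise look-alike on the table at (445,299). For the ball it is the one on the tape at (463,147), against the packed ones at (167,149) and (203,150). For the house it is the one on the mat at (403,215), against the one in the crate at (325,183). I choose plate, tape and mat, and check them in close crops.

```bash
cat > h.py <<'E'
import numpy as np, cv2
from scipy.spatial.transform import Rotation as R
from bench import r
def ray(n,u,v):
    c=r.calibration(n); d=np.array([(u-c['cx'])/c['fx'],(v-c['cy'])/c['fy'],1.])
    return np.array(c['xyz']), R.from_quat(c['rotation']).apply(d/np.linalg.norm(d))
def onz(n,u,v,z):
    o,d=ray(n,u,v); return o+d*(z-o[2])/d[2]
def tri(u1,v1,u2,v2):
    o1,d1=ray('top',u1,v1);o2,d2=ray('side',u2,v2)
    t=np.linalg.lstsq(np.c_[d1,-d2],o2-o1,rcond=None)[0]
    a=o1+d1*t[0];b=o2+d2*t[1]; return (a+b)/2,np.linalg.norm(a-b)
def proj(n,p):
    c=r.calibration(n); q=R.from_quat(c['rotation']).inv().apply(np.array(p)-c['xyz'])
    return np.array([c['fx']*q[0]/q[2]+c['cx'],c['fy']*q[1]/q[2]+c['cy']])
def crop(src,dst,x0,y0,w,h,k):
    im=cv2.imread(src)[y0:y0+h,x0:x0+w]; cv2.imwrite(dst,cv2.resize(im,None,fx=k,fy=k,interpolation=cv2.INTER_CUBIC))
E
python3 - <<'E'
from h import *
crop('pics/top0.png','pics/c1.png',355,105,155,155,5.0 and 3.8)
crop('pics/top0.png','pics/c2.png',130,105,230,145,3.4)
crop('pics/side0.png','pics/c3.png',190,120,220,220,2.7)
E
```

```text
(no output)
```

View pics/c1.png

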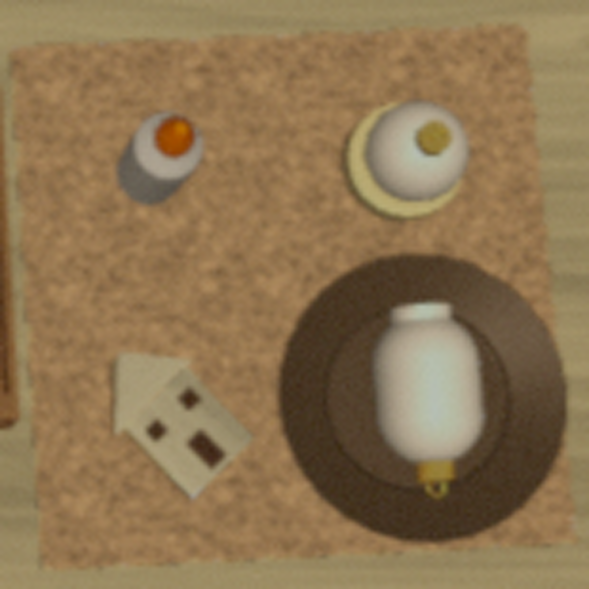

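View pics/c2.png

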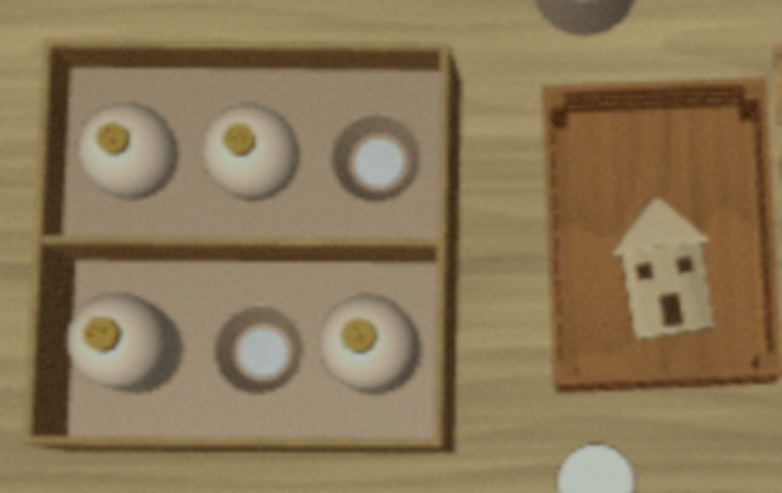

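View pics/c3.png

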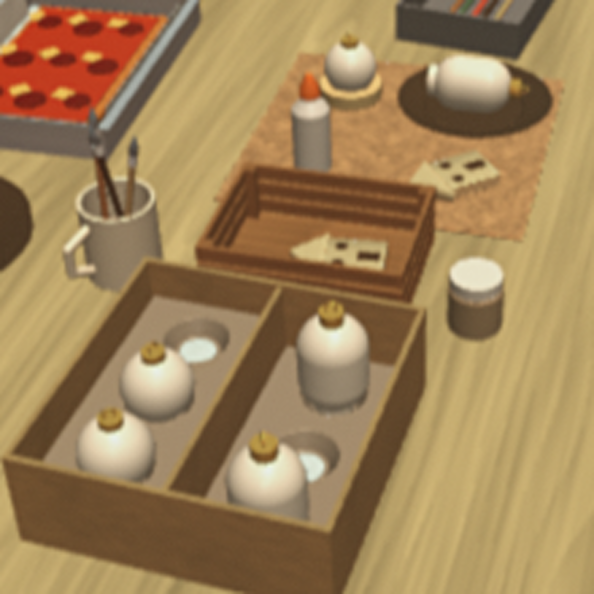

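The crops confirm the choice: white tall ornament on the plate with its cap toward the robot, ball cap-up on the tape, and house with its gable toward the crate side. Empty dimples with paper rounds are at top (207,208) in the tall row and (241,152) in the ball row. Next I measure them.

```bash
cat > meas.py <<'E'
from h import *
T=cv2.imread('pics/top0.png'); S=cv2.imread('pics/side0.png')
def blob(im,x0,y0,w,h,f):
    hsv=cv2.cvtColor(im,cv2.COLOR_BGR2HSV).astype(int)[y0:y0+h,x0:x0+w]
    b=im.astype(int)[y0:y0+h,x0:x0+w]
    m=f(hsv,b).astype(np.uint8)
    n,l,st,c=cv2.connectedComponentsWithStats(m)
    i=1+np.argmax(st[1:,4]); mm=(l==i).astype(np.uint8)
    cn=max(cv2.findContours(mm,0,cv2.CHAIN_APPROX_NONE)[0],key=cv2.contourArea)
    return c[i]+[x0,y0],st[i],(cn.reshape(-1,2)+[x0,y0]).astype(np.float32)
if __name__=="__main__":
    bl=lambda h,b:(b[...,0]>b[...,2]+0)&(h[...,2]>140)
    for nm,box,z in(('tall',(190,192,35,35),.008),('ball',(225,137,33,33),.038)):
        c,st,cn=blob(T,*box,bl); (e,ax,an)=cv2.fitEllipse(cn); print('spot',nm,c,e,ax,onz('top',*e,z))
    wh=lambda h,b:(h[...,1]<60)&(h[...,2]>120)
    c,st,cn=blob(T,445,125,38,36,wh); print('ball top',c,st[:5],cv2.minEnclosingCircle(cn))
    c2,st2,cn2=blob(S,305,130,28,26,wh); print('ball side',c2,st2[:5],cv2.minEnclosingCircle(cn2))
    print(tri(*cv2.minEnclosingCircle(cn)[0],*cv2.minEnclosingCircle(cn2)[0]),onz('top',*cv2.minEnclosingCircle(cn)[0],.041))
    c,st,cn=blob(T,445,180,45,60,lambda h,b:(h[...,1]<70)&(h[...,2]>110)); rr=cv2.minAreaRect(cn); print('tall',c,st[:5],rr)
    c,st,cn=blob(T,455,220,30,25,lambda h,b:(h[...,1]>110)&(h[...,2]>90)&(h[...,0]>15)&(h[...,0]<35)); print('cap',c,st[:5])
    c,st,cn=blob(T,380,190,45,50,lambda h,b:(h[...,1]<95)&(h[...,2]>120)); print('house',c,st[:5],cv2.minAreaRect(cn))
    m=np.zeros((400,640,3),np.uint8)+0
    o=T.copy(); cv2.polylines(o,[cn.astype(int)],True,(0,0,255),1)
    cv2.imwrite('pics/h1.png',cv2.resize(o[180:245,370:500],None,fx=6,fy=6,interpolation=cv2.INTER_NEAREST))
E
python3 meas.py
```

```text
spot tall [207.1025641  208.18803419] (207.1085205078125, 208.20004272460938) (11.325593948364258, 11.515548706054688) [0.46935627 0.26255321 0.008     ]
spot ball [241.06557377 152.40163934] (241.0623779296875, 152.40040588378906) (11.39163875579834, 11.836045265197754) [0.59385778 0.18007987 0.038     ]
ball top [463.86987952 145.02168675] [  7   7  26  25 415] ((464.5430603027344, 144.16555786132812), 12.676567077636719)
ball side [320.14473684 140.48684211] [ 9  7 13  9 76] ((320.0, 139.5), 6.18475866317749)
(array([ 0.59997939, -0.33078473,  0.06236778]), np.float64(0.0012613340298397873)) [ 0.60566329 -0.33745297  0.041     ]
tall [467.52346194 205.69551616] [  9   4  29  42 959] ((467.5697326660156, 204.7664031982422), (41.46536636352539, 27.070188522338867), 84.80557250976562)
cap [469.28395062 229.7654321 ] [ 9  6 11 10 81]
house [400.15163934 214.58606557] [  5   8  36  39 732] ((399.00006103515625, 213.50001525878906), (40.30508804321289, 26.16295051574707), 45.0)
```

View pics/h1.png

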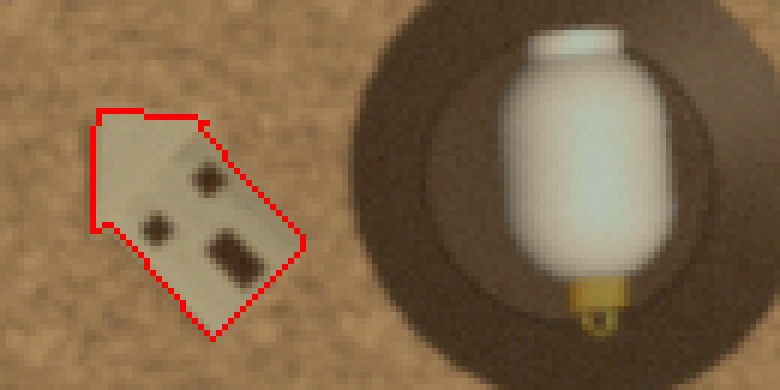

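Run:
```python
from h import *
np.set_printoptions(precision=4,suppress=True)
f=onz('top',466.2+.0,185.0,.039);c=onz('top',469.7,231.2,.039)
d=(c-f)/np.linalg.norm(c-f); print('foot',f,'cap',c,np.linalg.norm(c-f),d,'yaw',np.degrees(np.arctan2(d[1],d[0])),'at50',f+.05*d)
print('tape',onz('top',461.8,146.8,.022),'ball',onz('top',464.9,144.4,.041))
b1=onz('top',405.5,236.5,.017);b2=onz('top',420.7,220,.017);a1=onz('top',370+110/6,180+228/6,.017);a2=onz('top',370+203/6,180+125/6,.017)
ax=(a1-b1)/2+(a2-b2)/2; L=np.linalg.norm(ax);ax/=L; print('house w',np.linalg.norm(b1-b2),L,'axis',ax,np.degrees(np.arctan2(ax[1],ax[0])),'ctr',(b1+b2)/2+.046*ax,'grasp',(b1+b2)/2+.040*ax)
# carton outer rim corners z=.092, from crop c2 (scale 3.4, off 130,105)
for n,p in dict(TL=(46,44),TR=(452,47),BR=(447,446),BL=(29,440)).items(): print(n,onz('top',130+p[0]/3.4,105+p[1]/3.4,.092))
for n,p in dict(TL=(543,86),TR=(768,78),BR=(779,381),BL=(556,390)).items(): print('crate',n,onz('top',130+p[0]/3.4,105+p[1]/3.4,.065))
print('caps: ', [onz('top',130+p[0]/3.4,105+p[1]/3.4,z)for p,z in(((112,138),.107),((238,138),.107),((101,333),.113),((359,335),.113))])
print('paint',onz('top',305,247,.06),'mug',onz('top',302,95,.09),'glue',onz('top',400,143,.11))
print('house in crate', onz('top',130+662/3.4,105+275/3.4,.019))
s=r.get_state(); M=R.from_quat(s['tool_rot']).as_matrix(); print(M)
```

```text
foot [ 0.51   -0.3366  0.039 ] cap [ 0.4037 -0.3387  0.039 ] 0.10637720869336086 [-0.9998 -0.0197  0.    ] yaw -178.87305214327577 at50 [ 0.46   -0.3376  0.039 ]
tape [ 0.6039 -0.3366  0.022 ] ball [ 0.6051 -0.3383  0.041 ]
house w 0.052685130120325135 0.058390876659495584 axis [0.7612 0.6486 0.    ] 40.433187996873514 ctr [ 0.4491 -0.1844  0.017 ] grasp [ 0.4445 -0.1883  0.017 ]
TL [0.662  0.3867 0.092 ]
TR [0.6569 0.1245 0.092 ]
BR [0.3976 0.1284 0.092 ]
BL [0.4059 0.3903 0.092 ]
crate TL [0.6374 0.0667 0.065 ]
crate TR [ 0.641  -0.0835  0.065 ]
crate BR [ 0.4377 -0.0852  0.065 ]
crate BL [0.4343 0.0603 0.065 ]
caps:  [array([0.5956, 0.3384, 0.107 ]), array([0.5945, 0.2589, 0.107 ]), array([0.4703, 0.3406, 0.113 ]), array([0.4665, 0.1809, 0.113 ])]
paint [0.3739 0.0358 0.06  ] mug [0.7112 0.0374 0.09  ] glue [ 0.5938 -0.1745  0.11  ]
house in crate [ 0.516  -0.0114  0.019 ]
[[-0.0005  0.3408 -0.9401]
 [ 0.0015 -0.9401 -0.3408]
 [-1.     -0.0016 -0.    ]]
```

```bash
cat > plan.py <<'E'
from h import *
import json,sys
def rotm(yaw,tilt=0):
    """tool y at azimuth yaw(deg), tool x down, then tilted by tilt deg about tool y (+ : tool x towards -z)"""
    a=np.radians(yaw); x=np.array([0,0,-1.]); y=np.array([np.cos(a),np.sin(a),0]); M=np.c_[x,y,np.cross(x,y)]
    return R.from_matrix(M)*R.from_euler('y',tilt,degrees=True)
def plan(p,q,n,vmax=None,state=None):
    s=r.get_state(); p0=np.array(s['position']);q0=R.from_quat(s['tool_rot'])
    p=np.array(p); rv=(q0.inv()*q).as_rotvec(); step=rv/n; dp=(p-p0)/n
    L=[];A=[];cur=q0
    for i in range(n):
        L.append([round(v,2) for v in cur.inv().apply(dp)/.05]); A.append([round(v,2) for v in step/.15]); cur=cur*R.from_rotvec(np.array(A[-1])*.15)
    print('d',np.round(p-p0,4),'rot',np.round(rv,3),'t',round(s['time'],2)); print(json.dumps(dict(linear=L,rot=A)))
def st():
    s=r.get_state(); M=R.from_quat(s['tool_rot']).as_matrix()
    print('t',round(s['time'],2),'p',np.round(s['position'],4),'x',np.round(M[:,0],3),'y',np.round(M[:,1],3),'F',np.round(s['contact_force'],1),'w',round(s['gripper_width'],4),'j',np.round(s['joint_positions'],3))
E
python3 -c "
from plan import *
plan([.6045,-.3375,.20],rotm(-1.3),16)"
```

```text
d [ 0.4087  0.2026 -0.0132] rot [-1.2e+00 -1.0e-03  1.0e-03] t 0.1
{"linear": [[0.02, -0.06, -0.57], [0.02, -0.02, -0.57], [0.02, 0.02, -0.57], [0.02, 0.06, -0.57], [0.02, 0.11, -0.56], [0.02, 0.15, -0.55], [0.02, 0.19, -0.54], [0.02, 0.23, -0.52], [0.02, 0.27, -0.5], [0.02, 0.3, -0.48], [0.02, 0.34, -0.46], [0.02, 0.37, -0.43], [0.02, 0.4, -0.4], [0.02, 0.43, -0.37], [0.02, 0.46, -0.34], [0.02, 0.48, -0.3]], "rot": [[-0.5, -0.0, 0.0], [-0.5, -0.0, 0.0], [-0.5, -0.0, 0.0], [-0.5, -0.0, 0.0], [-0.5, -0.0, 0.0], [-0.5, -0.0, 0.0], [-0.5, -0.0, 0.0], [-0.5, -0.0, 0.0], [-0.5, -0.0, 0.0], [-0.5, -0.0, 0.0], [-0.5, -0.0, 0.0], [-0.5, -0.0, 0.0], [-0.5, -0.0, 0.0], [-0.5, -0.0, 0.0], [-0.5, -0.0, 0.0], [-0.5, -0.0, 0.0]]}
```

Request:
play_rows(linear=[[0.02, -0.06, -0.57], [0.02, -0.02, -0.57], [0.02, 0.02, -0.57], [0.02, 0.06, -0.57], [0.02, 0.11, -0.56], [0.02, 0.15, -0.55], [0.02, 0.19, -0.54], [0.02, 0.23, -0.52]], rot=[[-0.5, 0, 0], [-0.5, 0, 0], [-0.5, 0, 0], [-0.5, 0, 0], [-0.5, 0, 0], [-0.5, 0, 0], [-0.5, 0, 0], [-0.5, 0, 0]], claw=0, squeeze=8)

```text
time: 0.9
position: [0.4016, -0.4387, 0.2054]
tool_rot: [-0.629, -0.324, 0.629, -0.323]
contact_force: [-0.3, -0.3, 0.5]
gripper_width: 0.0914
```

Request:
play_rows(linear=[[0.02, 0.27, -0.5], [0.02, 0.3, -0.48], [0.02, 0.34, -0.46], [0.02, 0.37, -0.43], [0.02, 0.4, -0.4], [0.02, 0.43, -0.37], [0.02, 0.46, -0.34], [0.02, 0.48, -0.3]], rot=[[-0.5, 0, 0], [-0.5, 0, 0], [-0.5, 0, 0], [-0.5, 0, 0], [-0.5, 0, 0], [-0.5, 0, 0], [-0.5, 0, 0], [-0.5, 0, 0]])

```text
time: 1.7
position: [0.6051, -0.3376, 0.1973]
tool_rot: [-0.505, -0.495, 0.505, -0.495]
contact_force: [-0.0, -0.1, 0.0]
gripper_width: 0.0911
```

```bash
python3 -c "
from plan import *
st()
for n in ('top','side'): cv2.imwrite('pics/%s1.png'%n,cv2.cvtColor(r.grab_frame(n),cv2.COLOR_RGB2BGR))
crop('pics/top1.png','pics/t1.png',380,70,200,150,4); crop('pics/side1.png','pics/s1.png',250,80,160,120,4)
st();plan([.6045,-.3375,.028],rotm(-1.3),7)"
```

```text
t 1.7 p [ 0.6051 -0.3376  0.1973] x [-0.001  0.001 -1.   ] y [ 1.    -0.02  -0.001] F [-0.  -0.1  0. ] w 0.0911 j [-0.525  0.519  1.286 -0.     1.338 -0.506]
t 1.8 p [ 0.6069 -0.3362  0.1965] x [ 0.     0.001 -1.   ] y [ 1.    -0.019 -0.   ] F [-0.1 -0.5 -0.3] w 0.0914 j [-5.230e-01  5.200e-01  1.285e+00  1.000e-03  1.337e+00 -5.040e-01]
d [-0.0024 -0.0013 -0.1685] rot [ 0.004 -0.001  0.   ] t 1.8
{"linear": [[0.48, -0.01, 0.0], [0.48, -0.01, 0.0], [0.48, -0.01, 0.0], [0.48, -0.01, 0.0], [0.48, -0.01, 0.0], [0.48, -0.01, 0.0], [0.48, -0.01, 0.0]], "rot": [[0.0, -0.0, 0.0], [0.0, -0.0, 0.0], [0.0, -0.0, 0.0], [0.0, -0.0, 0.0], [0.0, -0.0, 0.0], [0.0, -0.0, 0.0], [0.0, -0.0, 0.0]]}
```

View pics/t1.png

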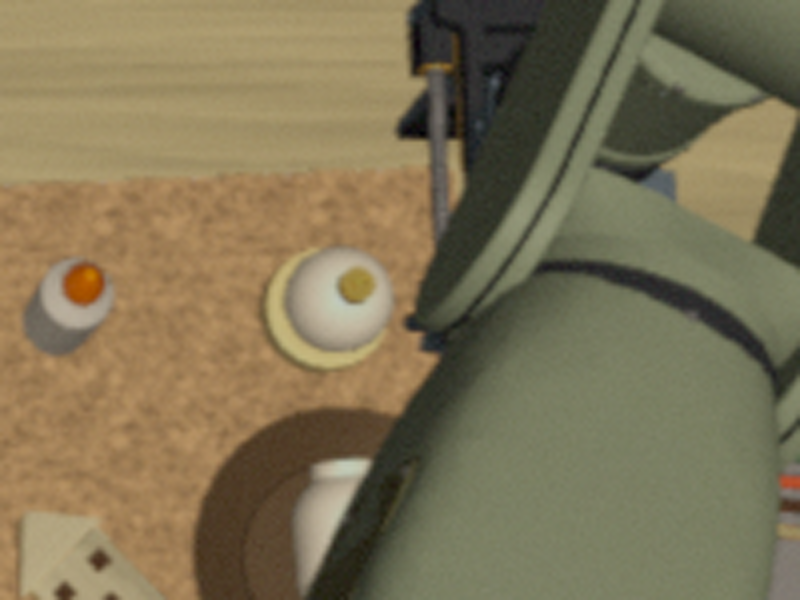

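View pics/s1.png

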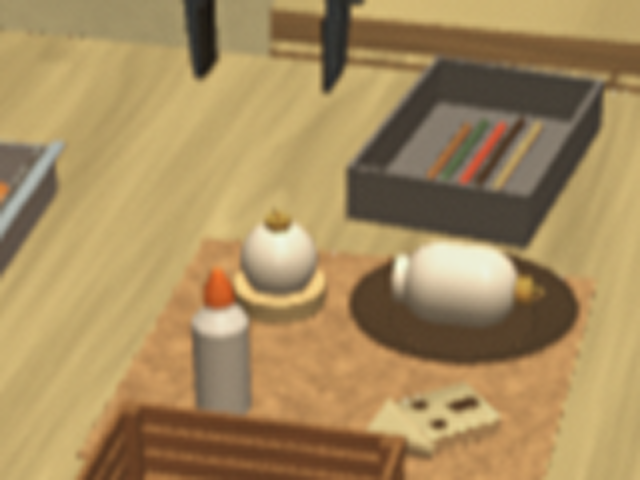

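```bash
python3 -c "
from plan import *
print(tri(464.75,144.75,319.75,144),onz('top',464.75,144.75,.041),onz('side',319.75,144,.041))
st();print(proj('side',r.get_state()['position']),proj('top',r.get_state()['position']))"
```

```text
(array([ 0.60330116, -0.33756281,  0.0422508 ]), np.float64(0.0013432771005665832)) [ 0.60426998 -0.33785988  0.041     ] [ 0.60324799 -0.3396434   0.041     ]
t 1.8 p [ 0.6069 -0.3362  0.1965] x [ 0.     0.001 -1.   ] y [ 1.    -0.019 -0.   ] F [-0.1 -0.5 -0.3] w 0.0914 j [-5.230e-01  5.200e-01  1.285e+00  1.000e-03  1.337e+00 -5.040e-01]
[317.0350151   98.56364509] [487.12866388 125.44034564]
```

Request:
play_rows(linear=[[0.5, -0.01, 0.01], [0.6, -0.01, 0.01], [0.6, -0.01, 0.01], [0.6, -0.01, 0.01], [0.5, -0.01, 0], [0.35, -0.01, 0], [0.2, 0, 0], [0, 0, 0]], rot=[[0, 0, 0], [0, 0, 0], [0, 0, 0], [0, 0, 0], [0, 0, 0], [0, 0, 0], [0, 0, 0], [0, 0, 0]])

```text
time: 2.6
position: [0.5999, -0.3401, 0.0288]
tool_rot: [-0.505, -0.495, 0.506, -0.493]
contact_force: [0.8, 0.1, -0.3]
gripper_width: 0.0913
```

```bash
python3 -c "
from plan import *
st()
for n in ('side',): cv2.imwrite('pics/%s2.png'%n,cv2.cvtColor(r.grab_frame(n),cv2.COLOR_RGB2BGR))
crop('pics/side2.png','pics/s2.png',270,100,100,75,8)
st()"
```

```text
t 2.6 p [ 0.5999 -0.3401  0.0288] x [-0.003  0.002 -1.   ] y [ 1.    -0.024 -0.003] F [ 0.8  0.1 -0.3] w 0.0913 j [-0.532  0.644  1.505 -0.     0.996 -0.508]
t 2.65 p [ 0.6008 -0.3405  0.0302] x [-0.001  0.    -1.   ] y [ 1.    -0.024 -0.001] F [-0.2  0.2 -0.1] w 0.0913 j [-0.532  0.643  1.504 -0.     0.996 -0.508]
```

View pics/s2.png

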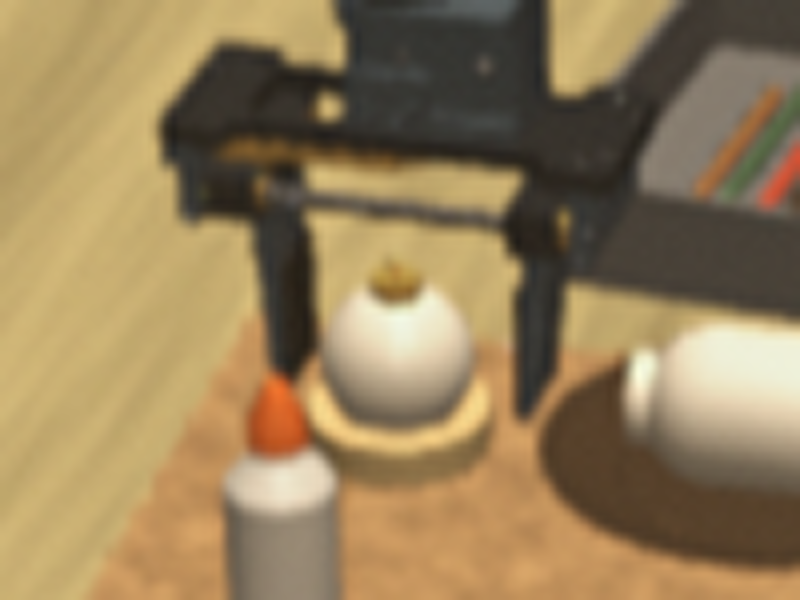

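Request:
play_rows(linear=[[0.02, 0.07, -0.05], [0, 0, 0]], rot=[[0, 0, 0], [0, 0, 0]])

```text
time: 2.85
position: [0.606, -0.338, 0.0307]
tool_rot: [0.506, 0.493, -0.505, 0.495]
contact_force: [-0.4, 0.8, -0.4]
gripper_width: 0.0912
```

Request:
play_rows(linear=[[0, 0, 0], [0, 0, 0], [0, 0, 0], [0, 0, 0], [0, 0, 0], [0, 0, 0]], rot=[[0, 0, 0], [0, 0, 0], [0, 0, 0], [0, 0, 0], [0, 0, 0], [0, 0, 0]], claw=1, squeeze=8)

```text
time: 3.45
position: [0.605, -0.338, 0.0296]
tool_rot: [0.506, 0.494, -0.506, 0.494]
contact_force: [0.1, 0.3, 1.5]
gripper_width: 0.0617
```

Request:
play_rows(linear=[[-0.1, 0, 0], [-0.2, 0, 0], [-0.4, 0, 0], [-0.6, 0, 0], [-0.6, 0, 0], [-0.6, 0, 0], [-0.6, 0, 0], [-0.4, 0, 0]], rot=[[0, 0, 0], [0, 0, 0], [0, 0, 0], [0, 0, 0], [0, 0, 0], [0, 0, 0], [0, 0, 0], [0, 0, 0]])

```text
time: 4.25
position: [0.6054, -0.3382, 0.2082]
tool_rot: [0.506, 0.493, -0.505, 0.496]
contact_force: [0.9, 0.1, 0.3]
gripper_width: 0.0614
```

```bash
python3 -c "
from plan import *
st(); plan([.5937,.1798,.2],rotm(-1.3),20)
for n in ('side',): cv2.imwrite('pics/%s3.png'%n,cv2.cvtColor(r.grab_frame(n),cv2.COLOR_RGB2BGR))
crop('pics/side3.png','pics/s3.png',250,60,120,90,6)
"
```

```text
t 4.25 p [ 0.6054 -0.3382  0.2082] x [ 0.004 -0.002 -1.   ] y [ 1.    -0.023  0.004] F [0.9 0.1 0.3] w 0.0614 j [-0.526  0.511  1.272 -0.     1.354 -0.503]
d [-0.0117  0.518  -0.0082] rot [-0.     0.002 -0.004] t 4.25
{"linear": [[0.01, -0.02, -0.52], [0.01, -0.02, -0.52], [0.01, -0.02, -0.52], [0.01, -0.02, -0.52], [0.01, -0.02, -0.52], [0.01, -0.02, -0.52], [0.01, -0.02, -0.52], [0.01, -0.02, -0.52], [0.01, -0.02, -0.52], [0.01, -0.02, -0.52], [0.01, -0.02, -0.52], [0.01, -0.02, -0.52], [0.01, -0.02, -0.52], [0.01, -0.02, -0.52], [0.01, -0.02, -0.52], [0.01, -0.02, -0.52], [0.01, -0.02, -0.52], [0.01, -0.02, -0.52], [0.01, -0.02, -0.52], [0.01, -0.02, -0.52]], "rot": [[-0.0, 0.0, -0.0], [-0.0, 0.0, -0.0], [-0.0, 0.0, -0.0], [-0.0, 0.0, -0.0], [-0.0, 0.0, -0.0], [-0.0, 0.0, -0.0], [-0.0, 0.0, -0.0], [-0.0, 0.0, -0.0], [-0.0, 0.0, -0.0], [-0.0, 0.0, -0.0], [-0.0, 0.0, -0.0], [-0.0, 0.0, -0.0], [-0.0, 0.0, -0.0], [-0.0, 0.0, -0.0], [-0.0, 0.0, -0.0], [-0.0, 0.0, -0.0], [-0.0, 0.0, -0.0], [-0.0, 0.0, -0.0], [-0.0, 0.0, -0.0], [-0.0, 0.0, -0.0]]}
```

View pics/s3.png

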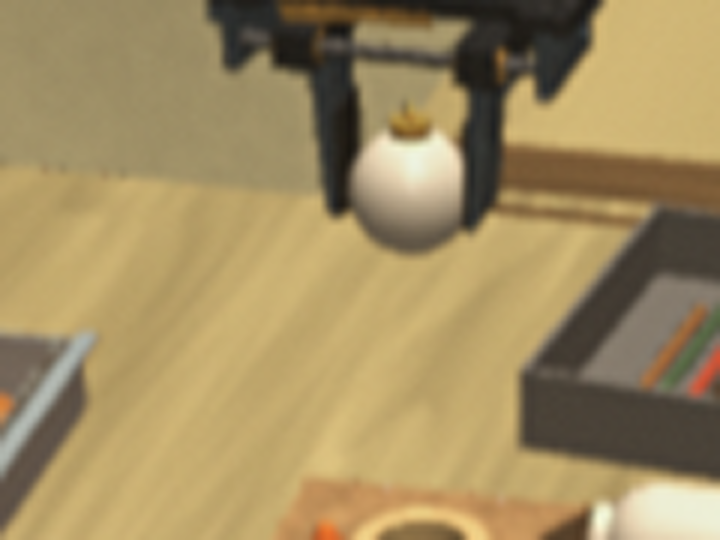

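Request:
play_rows(linear=[[0, 0, -0.25], [0, -0.02, -0.5], [0, -0.02, -0.55], [0, -0.02, -0.55], [0, -0.02, -0.55], [0, -0.02, -0.55], [0, -0.02, -0.55], [0, -0.02, -0.55]], rot=[[0, 0, 0], [0, 0, 0], [0, 0, 0], [0, 0, 0], [0, 0, 0], [0, 0, 0], [0, 0, 0], [0, 0, 0]])

```text
time: 5.1
position: [0.601, -0.133, 0.2025]
tool_rot: [-0.505, -0.496, 0.506, -0.493]
contact_force: [0.4, -0.3, -0.3]
gripper_width: 0.0614
```

Request:
play_rows(linear=[[0, -0.02, -0.55], [0, -0.02, -0.55], [0, -0.02, -0.55], [0, -0.02, -0.55], [0, -0.02, -0.55], [0, -0.02, -0.55], [0, -0.02, -0.55], [0, -0.02, -0.55]], rot=[[0, 0, 0], [0, 0, 0], [0, 0, 0], [0, 0, 0], [0, 0, 0], [0, 0, 0], [0, 0, 0], [0, 0, 0]])

```text
time: 5.9
position: [0.5977, 0.0866, 0.2026]
tool_rot: [-0.505, -0.495, 0.507, -0.493]
contact_force: [0.5, 0.1, -0.6]
gripper_width: 0.0615
```

Request:
play_rows(linear=[[0, -0.02, -0.5], [0, -0.02, -0.4], [0, 0, -0.3], [0, 0, -0.15], [0, 0, 0]], rot=[[0, 0, 0], [0, 0, 0], [0, 0, 0], [0, 0, 0], [0, 0, 0]])

```text
time: 6.4
position: [0.5986, 0.1531, 0.2037]
tool_rot: [-0.505, -0.495, 0.506, -0.494]
contact_force: [0.3, -0.4, -1.0]
gripper_width: 0.0613
```

```bash
python3 -c "
from plan import *
st(); plan([.5937,.1798,.12],rotm(-1.3),4)
for n in ('side','top'): cv2.imwrite('pics/%s4.png'%n,cv2.cvtColor(r.grab_frame(n),cv2.COLOR_RGB2BGR))
crop('pics/side4.png','pics/s4.png',190,160,200,150,4)
crop('pics/top4.png','pics/t4.png',130,60,200,150,4)
st()"
```

```text
t 6.4 p [0.5986 0.1531 0.2037] x [-0.001 -0.    -1.   ] y [ 1.    -0.022 -0.001] F [ 0.3 -0.4 -1. ] w 0.0613 j [ 0.232  0.394  1.477 -0.     1.272  0.254]
d [-0.0049  0.0267 -0.0837] rot [0.001 0.    0.001] t 6.4
{"linear": [[0.42, -0.03, -0.13], [0.42, -0.03, -0.13], [0.42, -0.03, -0.13], [0.42, -0.03, -0.13]], "rot": [[0.0, 0.0, 0.0], [0.0, 0.0, 0.0], [0.0, 0.0, 0.0], [0.0, 0.0, 0.0]]}
t 6.5 p [0.5989 0.1518 0.2041] x [-0.001 -0.001 -1.   ] y [ 1.    -0.023 -0.001] F [-0.2  0.1  0. ] w 0.0617 j [ 2.300e-01  3.940e-01  1.477e+00 -1.000e-03  1.272e+00  2.530e-01]
```

View pics/s4.png

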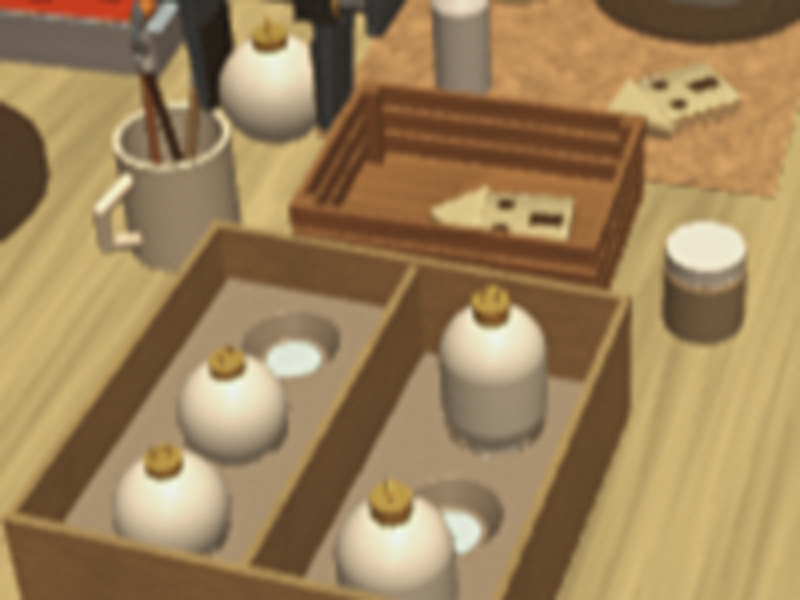

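View pics/t4.png

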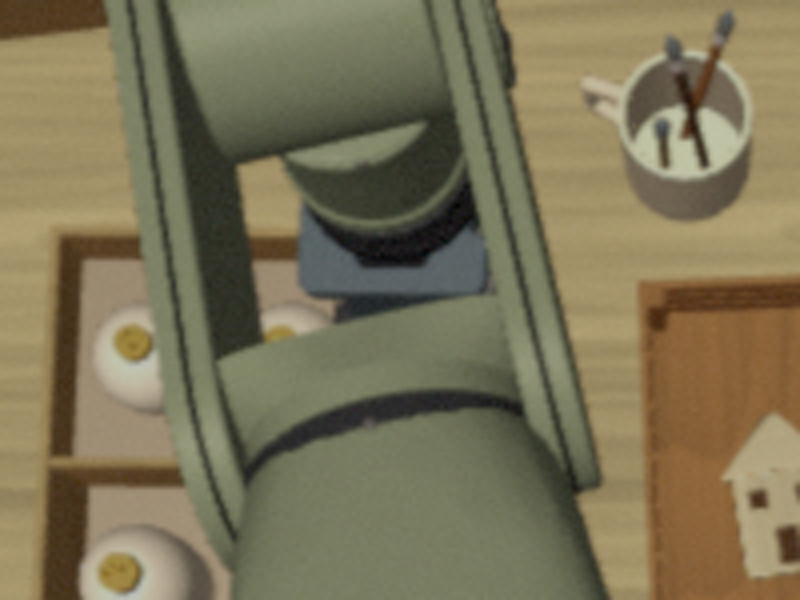

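```bash
python3 -c "
from meas import *
S=cv2.imread('pics/side4.png')
bl=lambda h,b:(b[...,0]>b[...,2]-5)&(h[...,2]>150)
c,s_,cn=blob(S,250,238,30,20,bl);print(c,s_,cv2.fitEllipse(cn),onz('side',*cv2.fitEllipse(cn)[0],.038))
print(tri(241.06,152.4,*cv2.fitEllipse(cn)[0]), proj('side',[.5937,.1798,.038]))
"
```

```text
Traceback (most recent call last):
  File "meas.py", line 8, in blob
    i=1+np.argmax(st[1:,4]); mm=(l==i).astype(np.uint8)
        ~~~~~~~~~^^^^^^^^^^
ValueError: attempt to get argmax of an empty sequence
```

```bash
python3 -c "
from meas import *
S=cv2.imread('pics/side4.png'); print(S[249,262:266])
bl=lambda h,b:(b[...,0]>b[...,2]-22)&(h[...,2]>170)
c,s_,cn=blob(S,250,238,30,20,bl);print(c,s_,cv2.fitEllipse(cn),onz('side',*cv2.fitEllipse(cn)[0],.038))
print(tri(241.06,152.4,*cv2.fitEllipse(cn)[0]), proj('side',[.5937,.1798,.038]))
"
```

```text
[[214 229 223]
 [214 229 223]
 [215 230 224]
 [217 231 226]]
[262.86746988 249.46987952] [ 7  8 13  8 83] ((262.8213806152344, 249.47695922851562), (7.097560405731201, 12.459328651428223), 82.7037353515625) [0.59366134 0.17762421 0.038     ]
(array([0.59304416, 0.17971344, 0.03998607]), np.float64(0.0007351095821985822)) [262.4720539  250.05632708]
```

Request:
play_rows(linear=[[0.2, -0.03, -0.2], [0.4, -0.03, -0.2], [0.4, -0.03, -0.13], [0.4, -0.02, 0], [0.3, 0, 0], [0, 0, 0]], rot=[[0, 0, 0], [0, 0, 0], [0, 0, 0], [0, 0, 0], [0, 0, 0], [0, 0, 0]])

```text
time: 7.1
position: [0.5922, 0.1783, 0.1164]
tool_rot: [-0.504, -0.495, 0.508, -0.493]
contact_force: [0.8, 0.1, -1.1]
gripper_width: 0.0611
```

```bash
python3 -c "
from plan import *
st()
for n in ('side',): cv2.imwrite('pics/%s5.png'%n,cv2.cvtColor(r.grab_frame(n),cv2.COLOR_RGB2BGR))
crop('pics/side5.png','pics/s5.png',190,180,160,120,5)
st();plan([.5935,.179,.06],rotm(-1.3),4)"
```

```text
t 7.1 p [0.5922 0.1783 0.1164] x [-0.006 -0.002 -1.   ] y [ 1.    -0.024 -0.006] F [ 0.8  0.1 -1.1] w 0.0611 j [0.274 0.462 1.597 0.    1.088 0.298]
t 7.15 p [0.5934 0.1786 0.118 ] x [-0.003 -0.001 -1.   ] y [ 1.    -0.024 -0.003] F [-0.2 -0.1 -0.4] w 0.0612 j [0.274 0.461 1.594 0.    1.089 0.297]
d [ 0.0001  0.0004 -0.058 ] rot [-0.001  0.001  0.003] t 7.15
{"linear": [[0.29, 0.0, -0.0], [0.29, 0.0, -0.0], [0.29, 0.0, -0.0], [0.29, 0.0, -0.0]], "rot": [[-0.0, 0.0, 0.0], [-0.0, 0.0, 0.0], [-0.0, 0.0, 0.0], [-0.0, 0.0, 0.0]]}
```

View pics/s5.png

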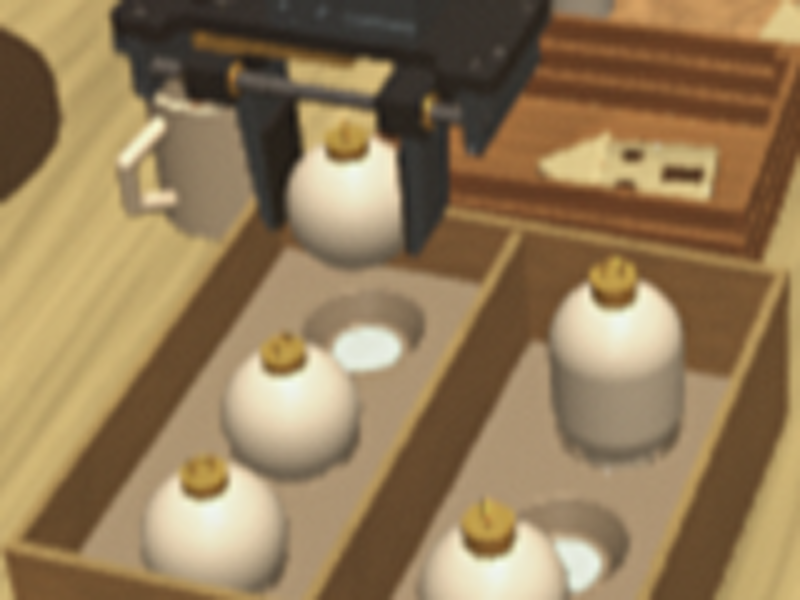

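Request:
play_rows(linear=[[0.25, 0, 0], [0.35, 0, 0], [0.3, 0, 0], [0.15, 0, 0], [0.05, 0, 0], [0, 0, 0]], rot=[[0, 0, 0], [0, 0, 0], [0, 0, 0], [0, 0, 0], [0, 0, 0], [0, 0, 0]])

```text
time: 7.75
position: [0.5945, 0.179, 0.0646]
tool_rot: [0.506, 0.494, -0.506, 0.494]
contact_force: [0.3, 0.1, -0.5]
gripper_width: 0.0613
```

Request:
play_rows(linear=[[0.02, 0, 0], [0.02, 0, 0], [0.0, 0, 0]], rot=[[0, 0, 0], [0, 0, 0], [0, 0, 0]])

```text
time: 8.05
position: [0.5944, 0.1791, 0.0628]
tool_rot: [0.506, 0.494, -0.505, 0.494]
contact_force: [-0.0, 0.0, -0.4]
gripper_width: 0.0613
```

```bash
python3 -c "
from plan import *
st()
for n in ('side',): cv2.imwrite('pics/%s6.png'%n,cv2.cvtColor(r.grab_frame(n),cv2.COLOR_RGB2BGR))
crop('pics/side6.png','pics/s6.png',190,180,160,120,5)
st()"
```

```text
t 8.05 p [0.5944 0.1791 0.0628] x [ 0.001  0.    -1.   ] y [ 1.    -0.023  0.001] F [-0.   0.  -0.4] w 0.0613 j [ 0.274  0.514  1.659 -0.     0.968  0.297]
t 8.1 p [0.5944 0.179  0.0627] x [ 0.001  0.    -1.   ] y [ 1.    -0.023  0.001] F [ 0.4 -0.4 -0.4] w 0.0614 j [ 0.274  0.514  1.659 -0.     0.968  0.297]
```

View pics/s6.png

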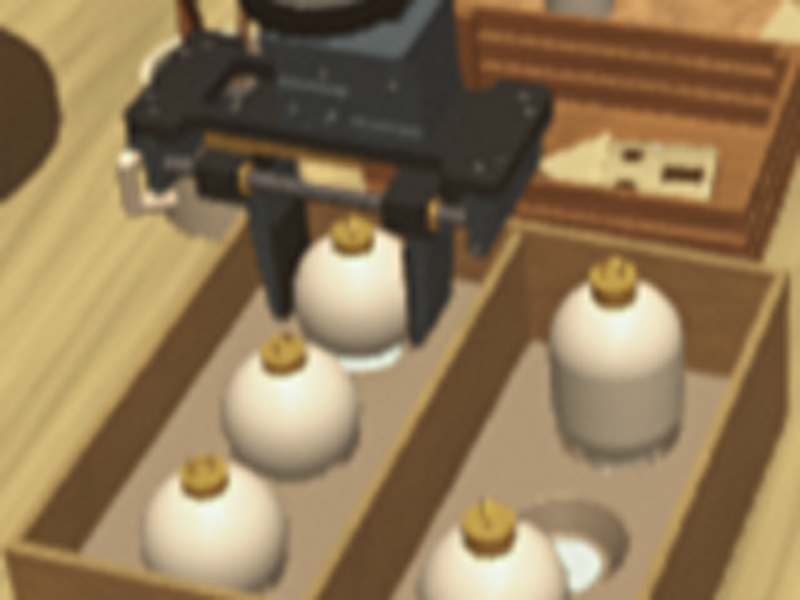

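Request:
play_rows(linear=[[0.02, 0, 0], [0.02, 0, 0], [0.0, 0, 0]], rot=[[0, 0, 0], [0, 0, 0], [0, 0, 0]])

```text
time: 8.4
position: [0.5941, 0.1789, 0.0602]
tool_rot: [-0.506, -0.494, 0.506, -0.494]
contact_force: [-0.5, 0.5, -0.0]
gripper_width: 0.0614
```

Request:
play_rows(linear=[[0.02, 0, 0], [0.02, 0, 0], [0.0, 0, 0]], rot=[[0, 0, 0], [0, 0, 0], [0, 0, 0]])

```text
time: 8.7
position: [0.5941, 0.1789, 0.0582]
tool_rot: [-0.506, -0.494, 0.506, -0.494]
contact_force: [-0.6, -0.1, -0.5]
gripper_width: 0.0613
```

```bash
python3 -c "
from plan import *
for n in ('side',): cv2.imwrite('pics/%s7.png'%n,cv2.cvtColor(r.grab_frame(n),cv2.COLOR_RGB2BGR))
crop('pics/side7.png','pics/s7.png',220,200,80,60,8)
st();print(proj('side',[.5935,.179,.069]),proj('side',[.5935,.179,.071]))"
```

```text
t 8.75 p [0.5941 0.179  0.0583] x [-0. -0. -1.] y [ 1.    -0.023 -0.   ] F [-0.6 -1.3 -0. ] w 0.0614 j [ 0.274  0.519  1.664 -0.     0.959  0.297]
[261.51078142 239.83145481] [261.43457483 239.17439035]
```

View pics/s7.png

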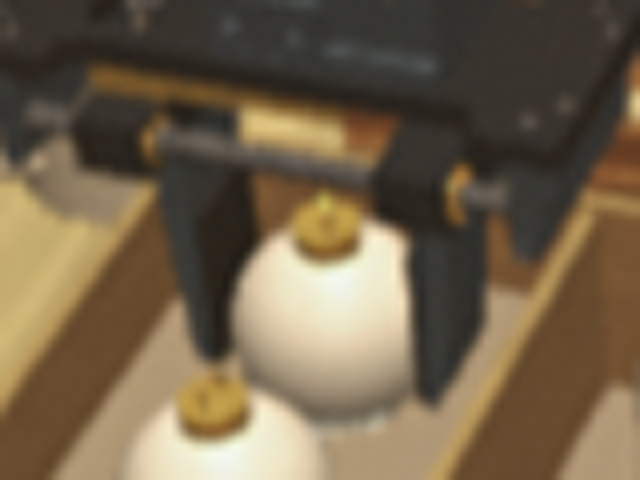

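Request:
play_rows(linear=[[0.02, 0, 0], [0.01, 0, 0], [0, 0, 0]], rot=[[0, 0, 0], [0, 0, 0], [0, 0, 0]])

```text
time: 9.05
position: [0.5944, 0.1791, 0.0577]
tool_rot: [0.506, 0.494, -0.505, 0.494]
contact_force: [-1.2, 0.1, 5.6]
gripper_width: 0.0613
```

Request:
play_rows(linear=[[0.02, 0, 0], [0, 0, 0], [0, 0, 0]], rot=[[0, 0, 0], [0, 0, 0], [0, 0, 0]])

```text
time: 9.35
position: [0.5946, 0.1793, 0.0574]
tool_rot: [0.506, 0.494, -0.505, 0.494]
contact_force: [-1.8, -0.6, 8.0]
gripper_width: 0.0615
```

Request:
play_rows(linear=[[-0.02, 0, 0], [0, 0, 0]], rot=[[0, 0, 0], [0, 0, 0]])

```text
time: 9.55
position: [0.5945, 0.1791, 0.0575]
tool_rot: [0.506, 0.494, -0.505, 0.494]
contact_force: [-1.0, 0.5, 4.8]
gripper_width: 0.0616
```

Request:
play_rows(linear=[[0, 0, 0], [0, 0, 0], [0, 0, 0], [0, 0, 0]], rot=[[0, 0, 0], [0, 0, 0], [0, 0, 0], [0, 0, 0]], claw=0.18)

```text
time: 9.95
position: [0.594, 0.1789, 0.0565]
tool_rot: [-0.505, -0.494, 0.506, -0.494]
contact_force: [-0.4, 0.2, 0.7]
gripper_width: 0.0746
```

Request:
play_rows(linear=[[-0.15, 0, 0], [-0.3, 0, 0], [-0.5, 0, 0], [-0.6, 0, 0], [-0.6, 0, 0], [-0.6, 0, 0], [-0.5, 0, 0], [0, 0, 0]], rot=[[0, 0, 0], [0, 0, 0], [0, 0, 0], [0, 0, 0], [0, 0, 0], [0, 0, 0], [0, 0, 0], [0, 0, 0]])

```text
time: 10.75
position: [0.5963, 0.1796, 0.2242]
tool_rot: [0.509, 0.493, -0.503, 0.496]
contact_force: [-0.7, 0.8, 0.6]
gripper_width: 0.0745
```

```bash
python3 -c "
from plan import *
for n in ('side',): cv2.imwrite('pics/%s8.png'%n,cv2.cvtColor(r.grab_frame(n),cv2.COLOR_RGB2BGR))
crop('pics/side8.png','pics/s8.png',190,180,160,120,5)
st()
c=np.array([.4618,-.3376,.039]); q=rotm(-88.9,45); tx=q.as_matrix()[:,0]; print(q.as_matrix())
tgt=c+.0138*tx; print('tcp grasp',tgt,'pre',tgt-.12*tx)
plan(tgt-.12*tx,q,24)
print('col', tri(260,240,260,240)[1])
"
```

```text
t 10.8 p [0.5951 0.1792 0.2217] x [ 0.004  0.001 -1.   ] y [ 1.    -0.023  0.004] F [ 0.4  0.2 -0.7] w 0.0749 j [ 0.274  0.387  1.443 -0.     1.307  0.297]
[[ 7.06976470e-01  1.91974424e-02 -7.06976470e-01]
 [ 1.35746417e-02 -9.99815712e-01 -1.35746417e-02]
 [-7.07106781e-01 -1.73472348e-18 -7.07106781e-01]]
tcp grasp [ 0.47155628 -0.33741267  0.02924193] pre [ 0.3867191  -0.33904163  0.11409474]
d [-0.2084 -0.5183 -0.1076] rot [1.443 0.619 0.595] t 10.8
{"linear": [[0.09, -0.16, 0.44], [0.07, -0.14, 0.45], [0.06, -0.11, 0.46], [0.04, -0.09, 0.46], [0.03, -0.06, 0.47], [0.02, -0.03, 0.47], [0.0, -0.01, 0.47], [-0.01, 0.02, 0.47], [-0.02, 0.05, 0.47], [-0.03, 0.08, 0.47], [-0.04, 0.11, 0.46], [-0.05, 0.14, 0.45], [-0.05, 0.17, 0.44], [-0.06, 0.19, 0.43], [-0.07, 0.22, 0.41], [-0.07, 0.25, 0.4], [-0.07, 0.27, 0.38], [-0.08, 0.3, 0.36], [-0.08, 0.32, 0.34], [-0.08, 0.34, 0.32], [-0.08, 0.36, 0.3], [-0.07, 0.38, 0.27], [-0.07, 0.4, 0.25], [-0.07, 0.41, 0.22]], "rot": [[0.4, 0.17, 0.17], [0.4, 0.17, 0.17], [0.4, 0.17, 0.17], [0.4, 0.17, 0.17], [0.4, 0.17, 0.17], [0.4, 0.17, 0.17], [0.4, 0.17, 0.17], [0.4, 0.17, 0.17], [0.4, 0.17, 0.17], [0.4, 0.17, 0.17], [0.4, 0.17, 0.17], [0.4, 0.17, 0.17], [0.4, 0.17, 0.17], [0.4, 0.17, 0.17], [0.4, 0.17, 0.17], [0.4, 0.17, 0.17], [0.4, 0.17, 0.17], [0.4, 0.17, 0.17], [0.4, 0.17, 0.17], [0.4, 0.17, 0.17], [0.4, 0.17, 0.17], [0.4, 0.17, 0.17], [0.4, 0.17, 0.17], [0.4, 0.17, 0.17]]}
col 0.20784112236176153
```

View pics/s8.png

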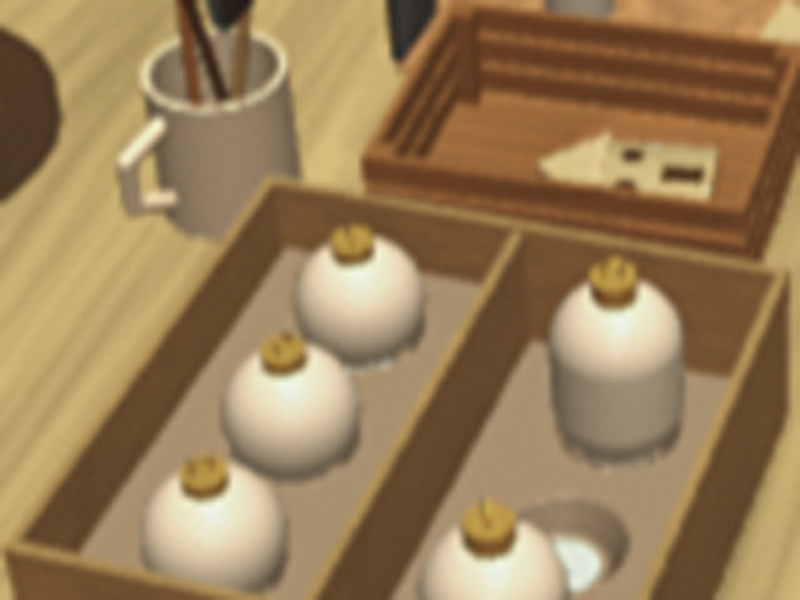

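```bash
python3 -c "
from plan import *
plan([.387,-.339,.22],rotm(-88.9,0),19)"
```

```text
d [-0.2081 -0.5182 -0.0017] rot [ 1.529 -0.004 -0.003] t 10.8
{"linear": [[0.0, -0.21, 0.55], [0.0, -0.16, 0.57], [0.0, -0.11, 0.58], [0.0, -0.07, 0.58], [0.0, -0.02, 0.59], [0.0, 0.03, 0.59], [0.0, 0.07, 0.58], [0.0, 0.12, 0.58], [0.0, 0.17, 0.56], [0.0, 0.21, 0.55], [0.0, 0.26, 0.53], [0.0, 0.3, 0.51], [0.0, 0.34, 0.48], [0.0, 0.38, 0.45], [0.0, 0.41, 0.42], [0.0, 0.44, 0.39], [0.0, 0.47, 0.35], [0.0, 0.5, 0.31], [0.0, 0.52, 0.27]], "rot": [[0.54, -0.0, -0.0], [0.54, -0.0, -0.0], [0.54, -0.0, -0.0], [0.54, -0.0, -0.0], [0.54, -0.0, -0.0], [0.54, -0.0, -0.0], [0.54, -0.0, -0.0], [0.54, -0.0, -0.0], [0.54, -0.0, -0.0], [0.54, -0.0, -0.0], [0.54, -0.0, -0.0], [0.54, -0.0, -0.0], [0.54, -0.0, -0.0], [0.54, -0.0, -0.0], [0.54, -0.0, -0.0], [0.54, -0.0, -0.0], [0.54, -0.0, -0.0], [0.54, -0.0, -0.0], [0.54, -0.0, -0.0]]}
```

Request:
play_rows(linear=[[0.0, -0.21, 0.55], [0.0, -0.16, 0.57], [0.0, -0.11, 0.58], [0.0, -0.07, 0.58], [0.0, -0.02, 0.59], [0.0, 0.03, 0.59], [0.0, 0.07, 0.58], [0.0, 0.12, 0.58]], rot=[[0.54, 0, 0], [0.54, 0, 0], [0.54, 0, 0], [0.54, 0, 0], [0.54, 0, 0], [0.54, 0, 0], [0.54, 0, 0], [0.54, 0, 0]], claw=0)

```text
time: 11.6
position: [0.5048, -0.0406, 0.2179]
tool_rot: [-0.636, -0.307, 0.638, -0.306]
contact_force: [0.4, -1.1, 0.9]
gripper_width: 0.091
```

Request:
play_rows(linear=[[0.0, 0.17, 0.56], [0.0, 0.21, 0.55], [0.0, 0.26, 0.53], [0.0, 0.3, 0.51], [0.0, 0.34, 0.48], [0.0, 0.38, 0.45], [0.0, 0.41, 0.42], [0.0, 0.44, 0.39]], rot=[[0.54, 0, 0], [0.54, 0, 0], [0.54, 0, 0], [0.54, 0, 0], [0.54, 0, 0], [0.54, 0, 0], [0.54, 0, 0], [0.54, 0, 0]])

```text
time: 12.4
position: [0.4173, -0.2587, 0.218]
tool_rot: [-0.701, -0.088, 0.702, -0.087]
contact_force: [0.2, -0.4, 0.9]
gripper_width: 0.0915
```

Request:
play_rows(linear=[[0.0, 0.47, 0.35], [0.0, 0.5, 0.31], [0.0, 0.52, 0.27], [0, 0, 0]], rot=[[0.54, 0, 0], [0.54, 0, 0], [0.54, 0, 0], [0, 0, 0]])

```text
time: 12.8
position: [0.3838, -0.3417, 0.2179]
tool_rot: [-0.706, -0.002, 0.708, -0.001]
contact_force: [0.5, 1.3, 0.1]
gripper_width: 0.0912
```

```bash
python3 -c "
from plan import *
st()
for n in ('top','side'): cv2.imwrite('pics/%s9.png'%n,cv2.cvtColor(r.grab_frame(n),cv2.COLOR_RGB2BGR))
crop('pics/top9.png','pics/t9.png',360,100,200,150,4); crop('pics/side9.png','pics/s9.png',250,80,200,150,4)
c=np.array([.4618,-.3376,.039]); q=rotm(-88.9,45); tx=q.as_matrix()[:,0]
plan(c+.0138*tx-.12*tx,q,8)
st()"
```

```text
t 12.8 p [ 0.3838 -0.3417  0.2179] x [-0.002  0.001 -1.   ] y [ 0.004 -1.    -0.001] F [0.5 1.3 0.1] w 0.0912 j [-7.490e-01  2.220e-01  1.692e+00 -1.000e-03  1.230e+00  8.180e-01]
d [ 0.002   0.0002 -0.1041] rot [-0.011  0.787 -0.002] t 12.9
{"linear": [[0.26, 0.0, -0.01], [0.26, 0.0, 0.02], [0.26, 0.0, 0.05], [0.25, 0.0, 0.07], [0.24, -0.0, 0.1], [0.23, -0.0, 0.12], [0.22, -0.0, 0.14], [0.2, -0.0, 0.16]], "rot": [[-0.01, 0.66, -0.0], [-0.01, 0.66, -0.0], [-0.01, 0.66, -0.0], [-0.01, 0.66, -0.0], [-0.01, 0.66, -0.0], [-0.01, 0.66, -0.0], [-0.01, 0.66, -0.0], [-0.01, 0.66, -0.0]]}
t 12.9 p [ 0.3847 -0.3392  0.2182] x [-0.002  0.002 -1.   ] y [ 0.008 -1.    -0.002] F [0.5 0.5 0.1] w 0.0915 j [-0.745  0.221  1.693  0.     1.231  0.817]
```

View pics/t9.png

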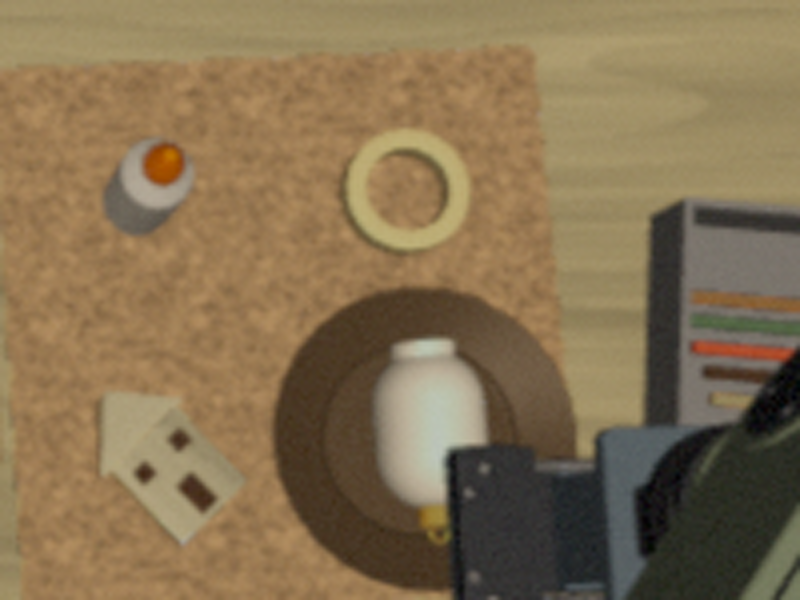

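View pics/s9.png

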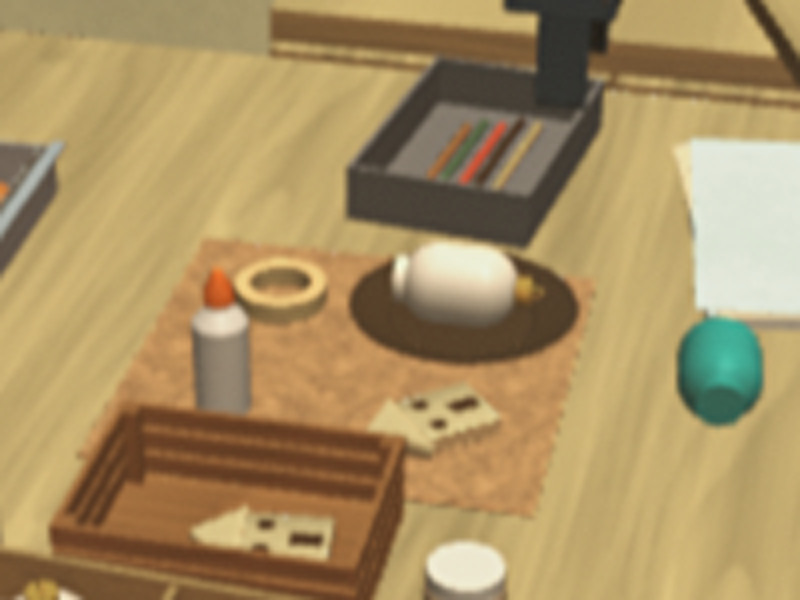

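Request:
play_rows(linear=[[0.26, 0.0, -0.01], [0.26, 0.0, 0.02], [0.26, 0.0, 0.05], [0.25, 0.0, 0.07], [0.24, 0, 0.1], [0.23, 0, 0.12], [0.22, 0, 0.14], [0.2, 0, 0.16]], rot=[[-0.01, 0.66, 0], [-0.01, 0.66, 0], [-0.01, 0.66, 0], [-0.01, 0.66, 0], [-0.01, 0.66, 0], [-0.01, 0.66, 0], [-0.01, 0.66, 0], [-0.01, 0.66, 0]])

```text
time: 13.7
position: [0.388, -0.3358, 0.1215]
tool_rot: [0.915, 0.013, -0.403, 0.004]
contact_force: [-0.1, 1.2, -0.3]
gripper_width: 0.0913
```

Request:
play_rows(linear=[[0, 0, 0]], rot=[[0, 0, 0]])

```text
time: 13.8
position: [0.3861, -0.3343, 0.1188]
tool_rot: [0.914, 0.014, -0.406, -0.0]
contact_force: [-1.3, 0.5, 0.1]
gripper_width: 0.0915
```

```bash
python3 -c "
from plan import *
print(onz('top',467.6,205,.039),onz('top',467.57,204.77,.039))
st()
c=np.array([.4603,-.3376,.039]); q=rotm(-88.9,45); tx=q.as_matrix()[:,0]
plan(c+.0138*tx-.06*tx,q,3)
plan(c+.0138*tx,q,6)
"
```

```text
[ 0.46368297 -0.33726044  0.039     ] [ 0.46421377 -0.33722101  0.039     ]
t 13.8 p [ 0.3861 -0.3343  0.1188] x [ 0.67   0.025 -0.742] y [ 0.025 -1.    -0.012] F [-1.3  0.5  0.1] w 0.0915 j [-1.161  0.247  2.24   1.178  0.742 -0.558]
d [ 0.0415 -0.0039 -0.0471] rot [-0.004  0.051  0.013] t 13.8
{"linear": [[0.42, 0.04, 0.01], [0.42, 0.03, 0.01], [0.42, 0.03, 0.02]], "rot": [[-0.01, 0.11, 0.03], [-0.01, 0.11, 0.03], [-0.01, 0.11, 0.03]]}
d [ 0.0839 -0.0031 -0.0895] rot [-0.004  0.051  0.013] t 13.8
{"linear": [[0.41, 0.02, -0.01], [0.41, 0.02, -0.0], [0.41, 0.02, -0.0], [0.41, 0.02, 0.0], [0.41, 0.02, 0.01], [0.41, 0.02, 0.01]], "rot": [[-0.0, 0.06, 0.01], [-0.0, 0.06, 0.01], [-0.0, 0.06, 0.01], [-0.0, 0.06, 0.01], [-0.0, 0.06, 0.01], [-0.0, 0.06, 0.01]]}
```

Request:
play_rows(linear=[[0.3, 0.04, 0.01], [0.42, 0.03, 0.01], [0.42, 0.03, 0.02], [0, 0, 0], [0, 0, 0]], rot=[[-0.01, 0.11, 0.03], [-0.01, 0.11, 0.03], [-0.01, 0.11, 0.03], [0, 0, 0], [0, 0, 0]])

```text
time: 14.3
position: [0.4262, -0.3404, 0.0795]
tool_rot: [0.924, 0.009, -0.382, 0.008]
contact_force: [0.2, -0.6, 0.4]
gripper_width: 0.0912
```

```bash
python3 -c "
from plan import *
for n in ('top','side'): cv2.imwrite('pics/%s10.png'%n,cv2.cvtColor(r.grab_frame(n),cv2.COLOR_RGB2BGR))
crop('pics/top10.png','pics/t10.png',400,130,140,105,5); crop('pics/side10.png','pics/s10.png',310,90,120,90,6)
st()
c=np.array([.4603,-.3374,.039]); q=rotm(-88.9,45); tx=q.as_matrix()[:,0]
plan(c+.0138*tx,q,6)
"
```

```text
t 14.4 p [ 0.4259 -0.3412  0.0801] x [ 0.709  0.008 -0.706] y [ 0.021 -1.     0.01 ] F [ 1.  -0.5 -0.2] w 0.0912 j [-1.1    0.364  2.269  1.462  0.693 -0.833]
d [ 0.0442  0.004  -0.0509] rot [ 0.009 -0.002 -0.006] t 14.4
{"linear": [[0.22, -0.01, 0.02], [0.22, -0.01, 0.02], [0.22, -0.01, 0.02], [0.22, -0.01, 0.02], [0.22, -0.01, 0.02], [0.22, -0.01, 0.02]], "rot": [[0.01, -0.0, -0.01], [0.01, -0.0, -0.01], [0.01, -0.0, -0.01], [0.01, -0.0, -0.01], [0.01, -0.0, -0.01], [0.01, -0.0, -0.01]]}
```

View pics/t10.png

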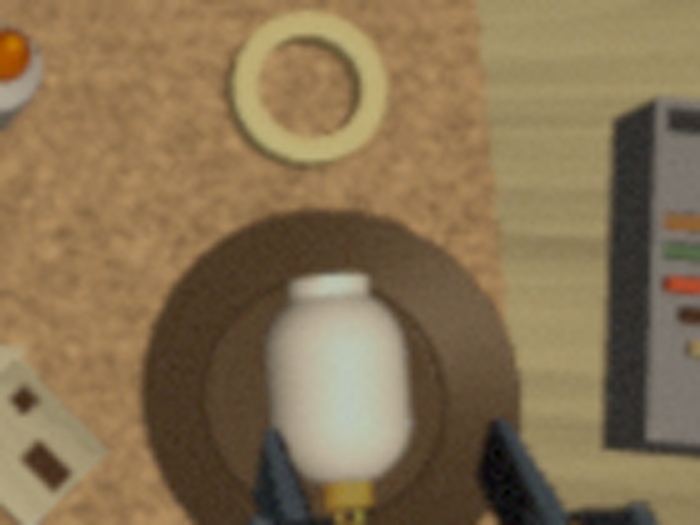

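View pics/s10.png

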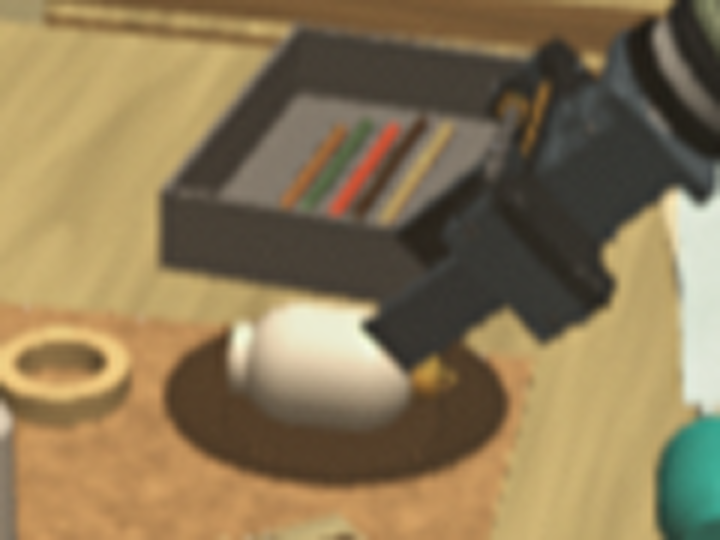

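Request:
play_rows(linear=[[0.3, -0.02, 0.03], [0.3, -0.02, 0.03], [0.3, -0.02, 0.03], [0.25, -0.01, 0.02], [0.18, -0.01, 0.01], [0, 0, 0], [0, 0, 0]], rot=[[0.01, 0, -0.01], [0.01, 0, -0.01], [0.01, 0, -0.01], [0.01, 0, -0.01], [0, 0, 0], [0, 0, 0], [0, 0, 0]])

```text
time: 15.1
position: [0.4683, -0.3368, 0.0286]
tool_rot: [0.924, 0.009, -0.382, 0.005]
contact_force: [-0.1, -0.5, -0.5]
gripper_width: 0.0912
```

```bash
python3 -c "
from plan import *
for n in ('top','side'): cv2.imwrite('pics/%s11.png'%n,cv2.cvtColor(r.grab_frame(n),cv2.COLOR_RGB2BGR))
crop('pics/top11.png','pics/t11.png',400,130,140,105,5); crop('pics/side11.png','pics/s11.png',310,90,120,90,6)
st()
c=np.array([.4603,-.3374,.039]); q=rotm(-88.9,45); tx=q.as_matrix()[:,0]
plan(c+.0138*tx,q,1)
"
```

```text
t 15.2 p [ 0.4682 -0.337   0.0286] x [ 0.709  0.013 -0.705] y [ 0.02  -1.     0.002] F [-0.3  0.4 -0. ] w 0.0914 j [-1.005  0.492  2.268  1.701  0.657 -1.025]
d [ 0.0019 -0.0003  0.0006] rot [ 0.002 -0.002 -0.   ] t 15.2
{"linear": [[0.02, 0.01, -0.03]], "rot": [[0.01, -0.02, -0.0]]}
```

View pics/t11.png

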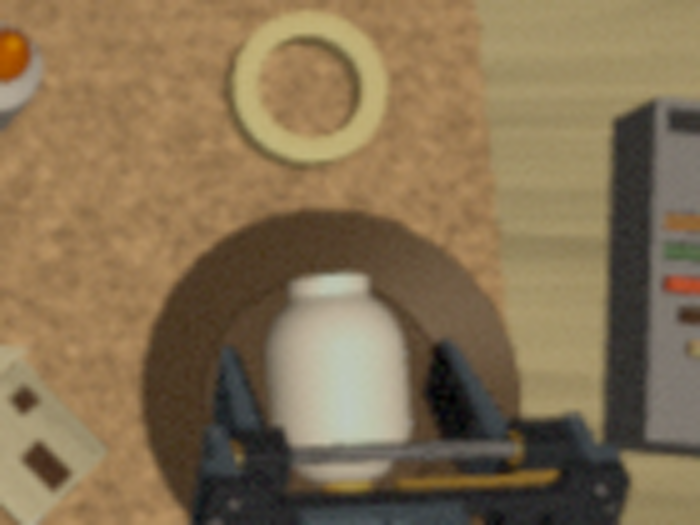

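View pics/s11.png

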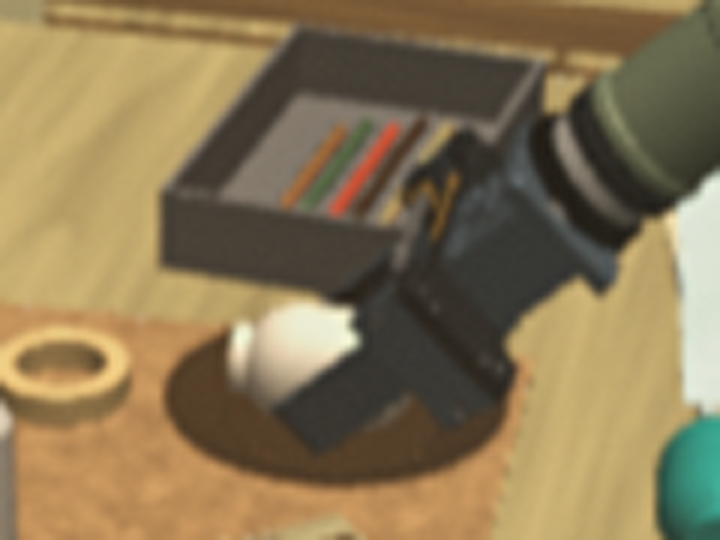

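Request:
play_rows(linear=[[0.02, 0.01, -0.03], [0, 0, 0], [0, 0, 0], [0, 0, 0], [0, 0, 0], [0, 0, 0]], rot=[[0, 0, 0], [0, 0, 0], [0, 0, 0], [0, 0, 0], [0, 0, 0], [0, 0, 0]], claw=1, squeeze=10)

```text
time: 15.8
position: [0.47, -0.3371, 0.0281]
tool_rot: [0.924, 0.009, -0.382, 0.004]
contact_force: [-0.7, -0.7, 1.5]
gripper_width: 0.0621
```

```bash
python3 -c "
from plan import *
st()
s=r.get_state(); p=s['position'];q=R.from_quat(s['tool_rot'])
plan(np.array(p)+[0,0,.12],q,6)
"
```

```text
t 15.8 p [ 0.47   -0.3371  0.0281] x [ 0.708  0.014 -0.706] y [ 0.02 -1.    0.  ] F [-0.7 -0.7  1.5] w 0.0621 j [-1.002  0.494  2.264  1.701  0.655 -1.021]
d [0.   0.   0.12] rot [0. 0. 0.] t 15.8
{"linear": [[-0.28, 0.0, -0.28], [-0.28, 0.0, -0.28], [-0.28, 0.0, -0.28], [-0.28, 0.0, -0.28], [-0.28, 0.0, -0.28], [-0.28, 0.0, -0.28]], "rot": [[0.0, 0.0, 0.0], [0.0, 0.0, 0.0], [0.0, 0.0, 0.0], [0.0, 0.0, 0.0], [0.0, 0.0, 0.0], [0.0, 0.0, 0.0]]}
```

Request:
play_rows(linear=[[-0.07, 0, -0.07], [-0.15, 0, -0.15], [-0.3, 0, -0.3], [-0.4, 0, -0.4], [-0.4, 0, -0.4], [-0.4, 0, -0.4], [-0.4, 0, -0.4], [-0.2, 0, -0.2]], rot=[[0, 0, 0], [0, 0, 0], [0, 0, 0], [0, 0, 0], [0, 0, 0], [0, 0, 0], [0, 0, 0], [0, 0, 0]])

```text
time: 16.6
position: [0.47, -0.3374, 0.1951]
tool_rot: [0.925, 0.009, -0.381, 0.006]
contact_force: [-0.4, 0.7, -0.5]
gripper_width: 0.0619
```

```bash
python3 -c "
from plan import *
for n in ('side',): cv2.imwrite('pics/%s12.png'%n,cv2.cvtColor(r.grab_frame(n),cv2.COLOR_RGB2BGR))
crop('pics/side12.png','pics/s12.png',290,50,160,120,5)
st()
plan([.40,-.22,.20],rotm(-90,0),8)
"
```

```text
t 16.65 p [ 0.4706 -0.338   0.1968] x [ 0.711  0.01  -0.703] y [ 0.02  -1.     0.006] F [-0.3  0.3  2.7] w 0.0622 j [-1.002  0.188  2.085  1.118  0.738 -0.275]
d [-0.0706  0.118   0.0032] rot [ 0.022 -0.791  0.003] t 16.65
{"linear": [[-0.13, -0.3, 0.11], [-0.12, -0.3, 0.13], [-0.1, -0.3, 0.14], [-0.09, -0.3, 0.15], [-0.07, -0.3, 0.16], [-0.06, -0.3, 0.16], [-0.04, -0.3, 0.17], [-0.02, -0.3, 0.17]], "rot": [[0.02, -0.66, 0.0], [0.02, -0.66, 0.0], [0.02, -0.66, 0.0], [0.02, -0.66, 0.0], [0.02, -0.66, 0.0], [0.02, -0.66, 0.0], [0.02, -0.66, 0.0], [0.02, -0.66, 0.0]]}
```

View pics/s12.png

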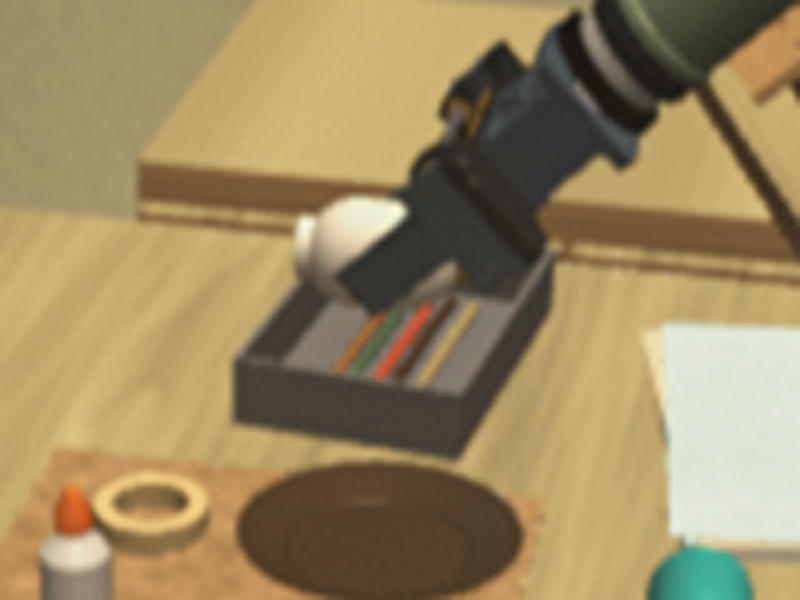

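Request:
play_rows(linear=[[-0.13, -0.2, 0.11], [-0.12, -0.3, 0.13], [-0.1, -0.3, 0.14], [-0.09, -0.3, 0.15], [-0.07, -0.3, 0.16], [-0.06, -0.3, 0.16], [-0.04, -0.3, 0.17], [-0.02, -0.3, 0.17]], rot=[[0.02, -0.6, 0], [0.02, -0.6, 0], [0.02, -0.6, 0], [0.02, -0.6, 0], [0.02, -0.6, 0], [0.02, -0.6, 0], [0.02, -0.6, 0], [0.02, -0.6, 0]])

```text
time: 17.45
position: [0.3984, -0.2219, 0.1936]
tool_rot: [0.729, 0.003, -0.685, -0.004]
contact_force: [1.1, 0.4, -1.2]
gripper_width: 0.0615
```

```bash
python3 -c "
from plan import *
st()
P=np.array([.335,-.12,.16]);q=rotm(-90,-45);tx=q.as_matrix()[:,0];print(tx)
plan(P+.0138*tx,q,8)
"
```

```text
t 17.45 p [ 0.3984 -0.2219  0.1936] x [ 0.063  0.009 -0.998] y [-0.001 -1.    -0.009] F [ 1.1  0.4 -1.2] w 0.0615 j [-0.564  0.122  1.885  0.047  1.087  0.988]
[-7.07106781e-01 -4.32978028e-17 -7.07106781e-01]
d [-0.0732  0.1019 -0.0433] rot [ 0.002 -0.848  0.009] t 17.45
{"linear": [[0.1, -0.25, 0.19], [0.12, -0.25, 0.18], [0.14, -0.25, 0.16], [0.15, -0.25, 0.15], [0.17, -0.25, 0.13], [0.18, -0.25, 0.11], [0.19, -0.25, 0.09], [0.2, -0.26, 0.07]], "rot": [[0.0, -0.71, 0.01], [0.0, -0.71, 0.01], [0.0, -0.71, 0.01], [0.0, -0.71, 0.01], [0.0, -0.71, 0.01], [0.0, -0.71, 0.01], [0.0, -0.71, 0.01], [0.0, -0.71, 0.01]]}
```

Request:
play_rows(linear=[[0.1, -0.25, 0.19], [0.12, -0.25, 0.18], [0.14, -0.25, 0.16], [0.15, -0.25, 0.15], [0.17, -0.25, 0.13], [0.18, -0.25, 0.11], [0.19, -0.25, 0.09], [0.2, -0.26, 0.07]], rot=[[0, -0.71, 0.01], [0, -0.71, 0.01], [0, -0.71, 0.01], [0, -0.71, 0.01], [0, -0.71, 0.01], [0, -0.71, 0.01], [0, -0.71, 0.01], [0, -0.71, 0.01]])

```text
time: 18.25
position: [0.3267, -0.1215, 0.1489]
tool_rot: [-0.381, -0.0, 0.925, -0.002]
contact_force: [0.6, -0.2, -1.2]
gripper_width: 0.0618
```

Request:
play_rows(linear=[[0, 0, 0], [0, 0, 0]], rot=[[0, 0, 0], [0, 0, 0]])

```text
time: 18.45
position: [0.3269, -0.1223, 0.1489]
tool_rot: [-0.383, -0.0, 0.924, -0.002]
contact_force: [0.9, -0.8, -0.2]
gripper_width: 0.062
```

```bash
python3 -c "
from plan import *
st()
for n in ('top','side'): cv2.imwrite('pics/%s13.png'%n,cv2.cvtColor(r.grab_frame(n),cv2.COLOR_RGB2BGR))
crop('pics/side13.png','pics/s13.png',300,60,200,150,4)
crop('pics/top13.png','pics/t13.png',270,170,200,150,4)
P=np.array([.335,-.12,.07]);q=rotm(-90,-45);tx=q.as_matrix()[:,0];print(tx)
plan(P+.0138*tx,q,8)
"
```

```text
t 18.45 p [ 0.3269 -0.1223  0.1489] x [-0.707 -0.004 -0.707] y [ 0.004 -1.     0.001] F [ 0.9 -0.8 -0.2] w 0.062 j [-0.231  0.47   1.78  -0.167  1.661  1.388]
[-7.07106781e-01 -4.32978028e-17 -7.07106781e-01]
d [-0.0017  0.0026 -0.0897] rot [ 0.    -0.003 -0.003] t 18.55
{"linear": [[0.16, -0.01, -0.16], [0.16, -0.01, -0.16], [0.16, -0.01, -0.16], [0.16, -0.01, -0.16], [0.16, -0.01, -0.16], [0.16, -0.01, -0.16], [0.16, -0.01, -0.16], [0.16, -0.01, -0.16]], "rot": [[0.0, -0.0, -0.0], [0.0, -0.0, -0.0], [0.0, -0.0, -0.0], [0.0, -0.0, -0.0], [0.0, -0.0, -0.0], [0.0, -0.0, -0.0], [0.0, -0.0, -0.0], [0.0, -0.0, -0.0]]}
```

View pics/s13.png

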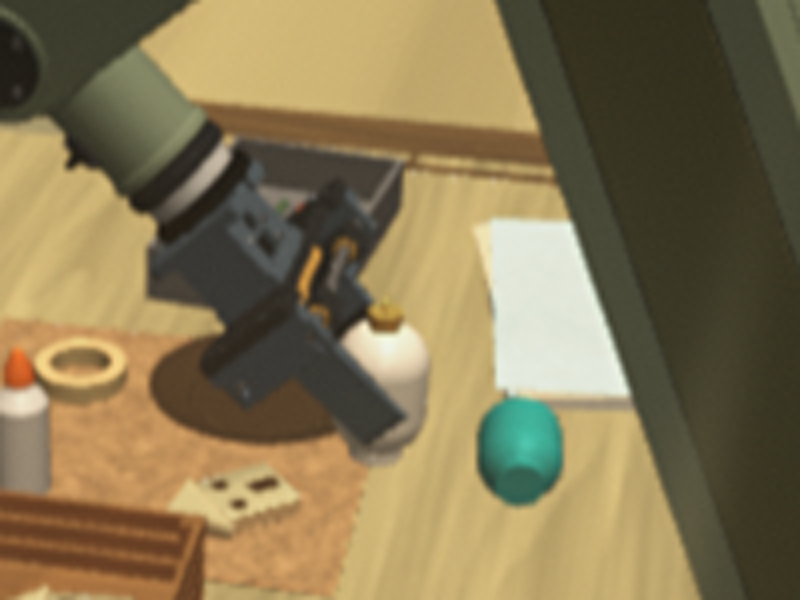

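View pics/t13.png

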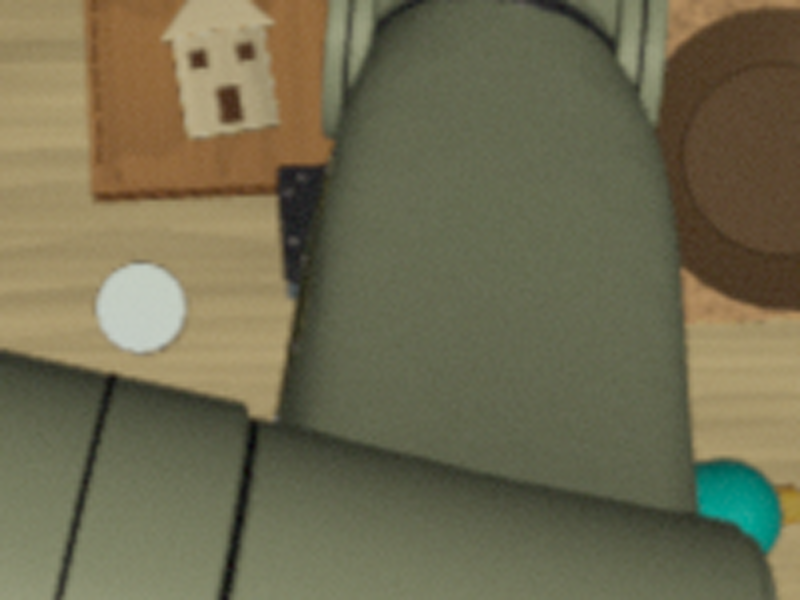

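Request:
play_rows(linear=[[0.1, 0, -0.1], [0.25, -0.01, -0.25], [0.3, -0.01, -0.3], [0.3, 0, -0.3], [0.25, 0, -0.25], [0.15, 0, -0.15], [0.08, 0, -0.08], [0, 0, 0]], rot=[[0, 0, 0], [0, 0, 0], [0, 0, 0], [0, 0, 0], [0, 0, 0], [0, 0, 0], [0, 0, 0], [0, 0, 0]])

```text
time: 19.35
position: [0.3268, -0.1214, 0.0483]
tool_rot: [-0.383, 0.0, 0.924, -0.002]
contact_force: [-0.8, 0.0, -0.5]
gripper_width: 0.0619
```

```bash
python3 -c "
from plan import *
st()
for n in ('side',): cv2.imwrite('pics/%s14.png'%n,cv2.cvtColor(r.grab_frame(n),cv2.COLOR_RGB2BGR))
crop('pics/side14.png','pics/s14.png',300,90,160,120,5)
"
```

```text
t 19.35 p [ 0.3268 -0.1214  0.0483] x [-0.707 -0.003 -0.707] y [ 0.003 -1.     0.002] F [-0.8  0.  -0.5] w 0.0619 j [-0.23   0.604  1.864 -0.166  1.446  1.426]
```

View pics/s14.png

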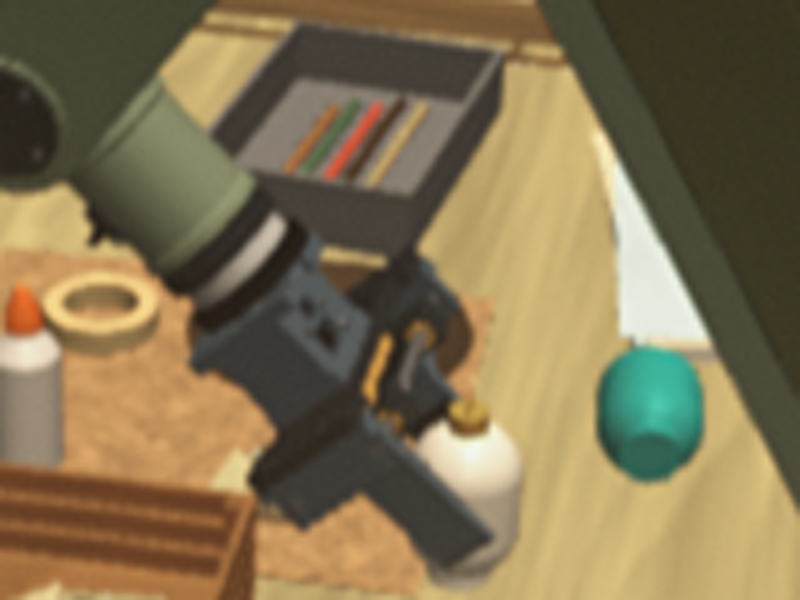

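Request:
play_rows(linear=[[0.03, 0, -0.03], [0.03, 0, -0.03], [0.02, 0, -0.02], [0, 0, 0]], rot=[[0, 0, 0], [0, 0, 0], [0, 0, 0], [0, 0, 0]])

```text
time: 19.8
position: [0.3269, -0.1212, 0.0426]
tool_rot: [-0.383, 0.0, 0.924, -0.002]
contact_force: [-0.4, -0.2, -0.4]
gripper_width: 0.0621
```

Request:
play_rows(linear=[[0.014, 0, -0.014], [0.014, 0, -0.014], [0, 0, 0]], rot=[[0, 0, 0], [0, 0, 0], [0, 0, 0]])

```text
time: 20.1
position: [0.3269, -0.1213, 0.0405]
tool_rot: [-0.383, 0.0, 0.924, -0.002]
contact_force: [0.2, -0.2, -1.5]
gripper_width: 0.062
```

Request:
play_rows(linear=[[0.014, 0, -0.014], [0, 0, 0]], rot=[[0, 0, 0], [0, 0, 0]])

```text
time: 20.3
position: [0.3269, -0.1213, 0.0396]
tool_rot: [-0.383, 0.0, 0.924, -0.002]
contact_force: [-0.0, -0.1, -1.4]
gripper_width: 0.0623
```

Request:
play_rows(linear=[[0.014, 0, -0.014], [0, 0, 0]], rot=[[0, 0, 0], [0, 0, 0]])

```text
time: 20.5
position: [0.3267, -0.1211, 0.0392]
tool_rot: [-0.382, 0.0, 0.924, -0.002]
contact_force: [0.7, 0.5, 4.8]
gripper_width: 0.0616
```

Request:
play_rows(linear=[[0.014, 0, -0.014], [0, 0, 0]], rot=[[0, 0, 0], [0, 0, 0]])

```text
time: 20.7
position: [0.3267, -0.1209, 0.0389]
tool_rot: [-0.382, 0.0, 0.924, -0.001]
contact_force: [2.4, 1.2, 10.1]
gripper_width: 0.0614
```

```bash
python3 -c "
from plan import *
for n in ('side',): cv2.imwrite('pics/%s15.png'%n,cv2.cvtColor(r.grab_frame(n),cv2.COLOR_RGB2BGR))
crop('pics/side15.png','pics/s15.png',360,150,80,60,9)
st()"
```

```text
t 20.75 p [ 0.3267 -0.1209  0.0389] x [-0.708 -0.003 -0.706] y [ 0.003 -1.     0.001] F [2.1 1.4 9.7] w 0.0621 j [-0.23   0.619  1.869 -0.166  1.429  1.43 ]
```

View pics/s15.png

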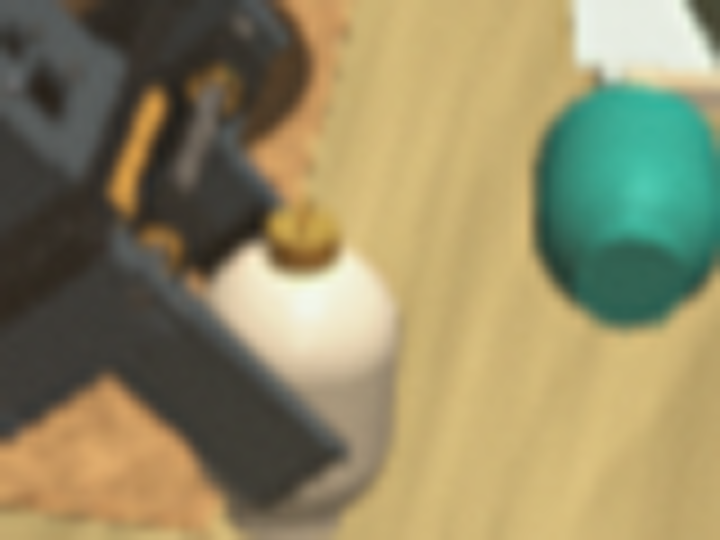

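Request:
play_rows(linear=[[-0.018, 0, 0.018], [0, 0, 0]], rot=[[0, 0, 0], [0, 0, 0]])

```text
time: 20.95
position: [0.3271, -0.1214, 0.039]
tool_rot: [-0.383, 0.0, 0.924, -0.002]
contact_force: [0.6, -0.3, 3.0]
gripper_width: 0.0618
```

Request:
play_rows(linear=[[0, 0, 0], [0, 0, 0], [0, 0, 0], [0, 0, 0], [0, 0, 0]], rot=[[0, 0, 0], [0, 0, 0], [0, 0, 0], [0, 0, 0], [0, 0, 0]], claw=0)

```text
time: 21.45
position: [0.3268, -0.1213, 0.0389]
tool_rot: [-0.383, 0.0, 0.924, -0.002]
contact_force: [0.1, -0.1, 0.3]
gripper_width: 0.091
```

```bash
python3 -c "
from plan import *
for n in ('side',): cv2.imwrite('pics/%s16.png'%n,cv2.cvtColor(r.grab_frame(n),cv2.COLOR_RGB2BGR))
crop('pics/side16.png','pics/s16.png',340,130,120,90,6)
st()"
```

```text
t 21.5 p [ 0.3269 -0.1213  0.0389] x [-0.707 -0.003 -0.707] y [ 0.003 -1.     0.002] F [-0.2 -0.2 -0.4] w 0.0913 j [-0.23   0.618  1.869 -0.167  1.427  1.43 ]
```

View pics/s16.png

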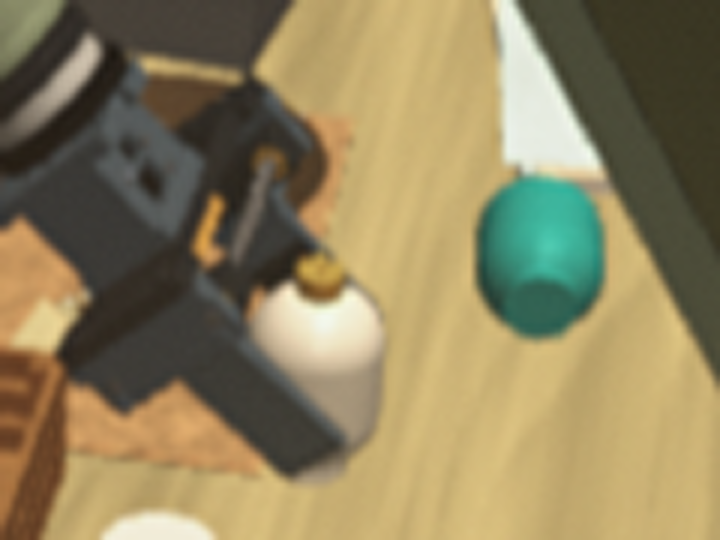

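Request:
play_rows(linear=[[-0.2, 0, 0], [-0.4, 0, 0], [-0.5, 0, 0], [-0.5, 0, 0], [-0.5, 0, 0], [-0.5, 0, 0], [-0.3, 0, 0], [0, 0, 0]], rot=[[0, 0, 0], [0, 0, 0], [0, 0, 0], [0, 0, 0], [0, 0, 0], [0, 0, 0], [0, 0, 0], [0, 0, 0]])

```text
time: 22.3
position: [0.4315, -0.1209, 0.1426]
tool_rot: [-0.385, 0.0, 0.923, -0.002]
contact_force: [-0.0, -0.7, -0.3]
gripper_width: 0.091
```

```bash
python3 -c "
from plan import *
for n in ('side','top'): cv2.imwrite('pics/%s17.png'%n,cv2.cvtColor(r.grab_frame(n),cv2.COLOR_RGB2BGR))
crop('pics/side17.png','pics/s17.png',340,130,120,90,6)
cv2.imwrite('pics/t17.png',cv2.imread('pics/top17.png'))
st(); plan([.40,-.16,.23],rotm(-45,0),8)"
```

```text
t 22.4 p [ 0.4292 -0.1207  0.1414] x [-0.707 -0.003 -0.707] y [ 0.003 -1.     0.002] F [ 0.1 -1.3 -1. ] w 0.0914 j [-0.194  0.611  1.53  -0.143  1.774  1.402]
d [-0.0292 -0.0393  0.0886] rot [-0.741  0.745  0.305] t 22.4
{"linear": [[-0.1, 0.1, 0.21], [-0.12, 0.08, 0.21], [-0.14, 0.07, 0.2], [-0.15, 0.06, 0.19], [-0.17, 0.04, 0.18], [-0.18, 0.03, 0.17], [-0.2, 0.03, 0.16], [-0.21, 0.02, 0.14]], "rot": [[-0.62, 0.62, 0.25], [-0.62, 0.62, 0.25], [-0.62, 0.62, 0.25], [-0.62, 0.62, 0.25], [-0.62, 0.62, 0.25], [-0.62, 0.62, 0.25], [-0.62, 0.62, 0.25], [-0.62, 0.62, 0.25]]}
```

View pics/s17.png

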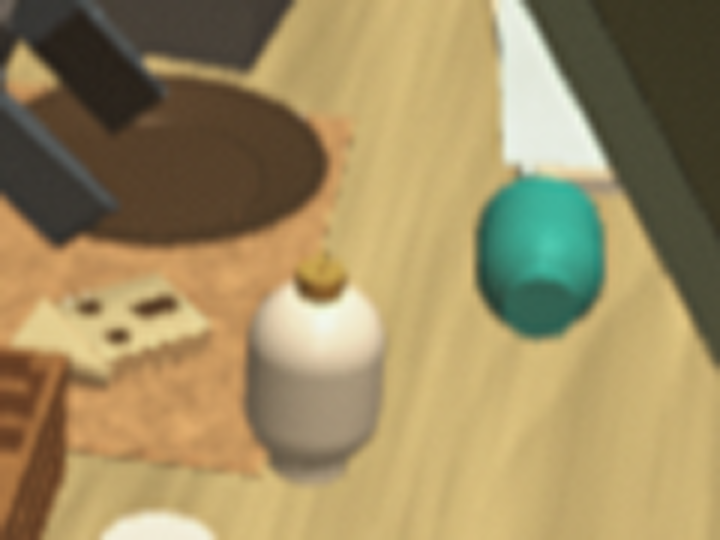

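View pics/t17.png

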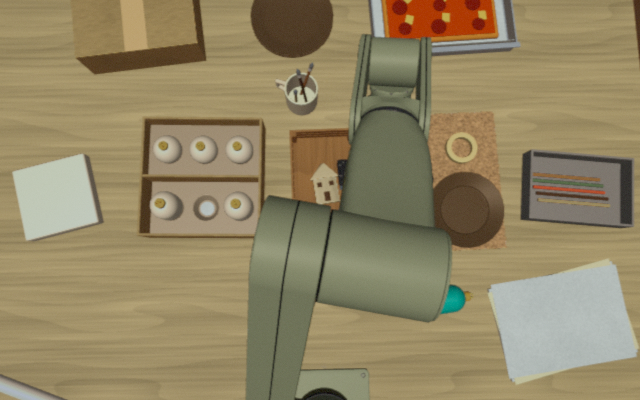

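Request:
play_rows(linear=[[-0.1, 0.1, 0.21], [-0.12, 0.08, 0.21], [-0.14, 0.07, 0.2], [-0.15, 0.06, 0.19], [-0.17, 0.04, 0.18], [-0.18, 0.03, 0.17], [-0.2, 0.03, 0.16], [-0.21, 0.02, 0.14]], rot=[[-0.62, 0.62, 0.25], [-0.62, 0.62, 0.25], [-0.62, 0.62, 0.25], [-0.62, 0.62, 0.25], [-0.62, 0.62, 0.25], [-0.62, 0.62, 0.25], [-0.62, 0.62, 0.25], [-0.62, 0.62, 0.25]])

```text
time: 23.2
position: [0.3985, -0.1594, 0.2299]
tool_rot: [0.653, 0.274, -0.652, 0.27]
contact_force: [0.1, -0.6, 0.5]
gripper_width: 0.0912
```

```bash
python3 -c "
from plan import *
st()
print(proj('side',[.3366,-.1213,.105]),proj('side',[.3366,-.1213,0.049]),proj('side',[.3366,-.1213,0]))
print(onz('side',340+321/6,130+258/6,.105), onz('side',340+315/6,130+383/6,.045))
plan([.337,-.121,.20],rotm(-1.3,0),8)"
```

```text
t 23.2 p [ 0.3985 -0.1594  0.2299] x [-0.     0.006 -1.   ] y [ 0.711 -0.704 -0.005] F [ 0.1 -0.6  0.5] w 0.0912 j [-0.412  0.078  1.838  0.006  1.228  0.367]
[393.17108348 174.2729291 ] [391.93176893 191.79540891] [390.89417166 206.46583872]
[ 0.33681544 -0.1276686   0.105     ] [ 0.33423799 -0.11790961  0.045     ]
d [-0.0615  0.0384 -0.0299] rot [-0.758 -0.006  0.003] t 23.2
{"linear": [[0.08, -0.18, 0.04], [0.08, -0.18, 0.02], [0.08, -0.18, 0.01], [0.08, -0.18, -0.01], [0.08, -0.18, -0.03], [0.08, -0.18, -0.04], [0.08, -0.17, -0.06], [0.08, -0.16, -0.08]], "rot": [[-0.63, -0.0, 0.0], [-0.63, -0.0, 0.0], [-0.63, -0.0, 0.0], [-0.63, -0.0, 0.0], [-0.63, -0.0, 0.0], [-0.63, -0.0, 0.0], [-0.63, -0.0, 0.0], [-0.63, -0.0, 0.0]]}
```

Request:
play_rows(linear=[[0.08, -0.18, 0.04], [0.08, -0.18, 0.02], [0.08, -0.18, 0.01], [0.08, -0.18, -0.01], [0.08, -0.18, -0.03], [0.08, -0.18, -0.04], [0.08, -0.17, -0.06], [0.08, -0.16, -0.08]], rot=[[-0.63, 0, 0], [-0.63, 0, 0], [-0.63, 0, 0], [-0.63, 0, 0], [-0.63, 0, 0], [-0.63, 0, 0], [-0.63, 0, 0], [-0.63, 0, 0]])

```text
time: 24.0
position: [0.3365, -0.1205, 0.1972]
tool_rot: [0.506, 0.496, -0.506, 0.491]
contact_force: [0.2, -0.3, 0.8]
gripper_width: 0.0911
```

Request:
play_rows(linear=[[0, 0, 0], [0, 0, 0]], rot=[[0, 0, 0], [0, 0, 0]])

```text
time: 24.2
position: [0.3379, -0.121, 0.1979]
tool_rot: [0.508, 0.494, -0.507, 0.49]
contact_force: [-0.2, 0.7, 0.1]
gripper_width: 0.0909
```

```bash
python3 -c "
from plan import *
st()
plan([.337,-.121,.043],rotm(-1.3,0),7)"
```

```text
t 24.2 p [ 0.3379 -0.121   0.1979] x [-0.003  0.005 -1.   ] y [ 1.    -0.031 -0.003] F [-0.2  0.7  0.1] w 0.0909 j [-0.379 -0.012  2.018  0.004  1.141 -0.35 ]
d [-0.0009  0.     -0.1549] rot [-0.008 -0.005  0.003] t 24.2
{"linear": [[0.44, -0.0, 0.0], [0.44, -0.0, 0.0], [0.44, -0.0, 0.0], [0.44, -0.0, 0.0], [0.44, -0.0, 0.0], [0.44, -0.0, 0.0], [0.44, -0.0, 0.0]], "rot": [[-0.01, -0.0, 0.0], [-0.01, -0.0, 0.0], [-0.01, -0.0, 0.0], [-0.01, -0.0, 0.0], [-0.01, -0.0, 0.0], [-0.01, -0.0, 0.0], [-0.01, -0.0, 0.0]]}
```

Request:
play_rows(linear=[[0.3, 0, 0], [0.45, 0, 0], [0.45, 0, 0], [0.3, 0, 0], [0, 0, 0]], rot=[[-0.02, -0.01, 0.01], [-0.02, -0.01, 0.01], [-0.01, -0.01, 0], [0, 0, 0], [0, 0, 0]])

```text
time: 24.7
position: [0.3371, -0.1206, 0.1217]
tool_rot: [-0.505, -0.496, 0.506, -0.493]
contact_force: [-0.4, -0.3, 0.5]
gripper_width: 0.0908
```

```bash
python3 -c "
from plan import *
for n in ('side',): cv2.imwrite('pics/%s18.png'%n,cv2.cvtColor(r.grab_frame(n),cv2.COLOR_RGB2BGR))
crop('pics/side18.png','pics/s18.png',340,130,120,90,6)
st();plan([.337,-.121,.043],rotm(-1.3,0),5)"
```

```text
t 24.75 p [ 0.3381 -0.1209  0.1228] x [-0.002  0.001 -1.   ] y [ 1.    -0.023 -0.002] F [-0.4 -0.1 -0.2] w 0.0914 j [-3.760e-01  7.200e-02  2.148e+00  1.000e-03  9.240e-01 -3.540e-01]
d [-0.0011 -0.0001 -0.0798] rot [-0.    -0.001  0.002] t 24.75
{"linear": [[0.32, -0.0, 0.0], [0.32, -0.0, 0.0], [0.32, -0.0, 0.0], [0.32, -0.0, 0.0], [0.32, -0.0, 0.0]], "rot": [[-0.0, -0.0, 0.0], [-0.0, -0.0, 0.0], [-0.0, -0.0, 0.0], [-0.0, -0.0, 0.0], [-0.0, -0.0, 0.0]]}
```

View pics/s18.png

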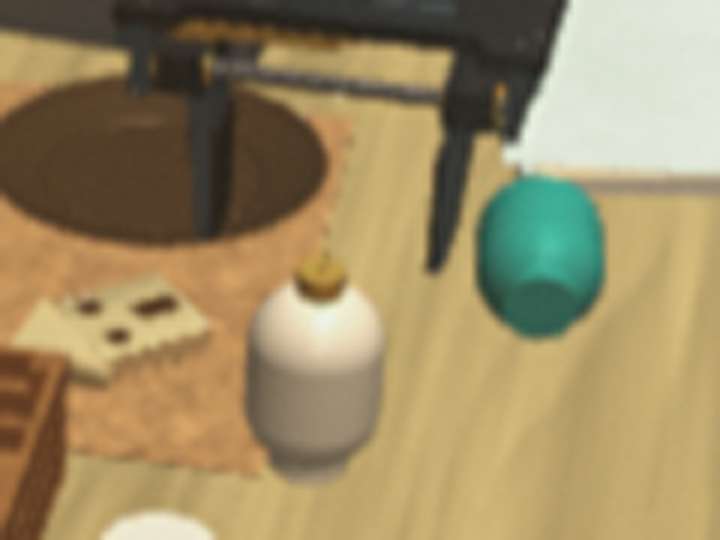

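Request:
play_rows(linear=[[0.2, 0, 0], [0.35, 0, 0], [0.4, 0, 0], [0.35, 0, 0], [0.2, 0, 0], [0.06, -0.01, 0], [0, 0, 0]], rot=[[0, 0, 0], [0, 0, 0], [0, 0, 0], [0, 0, 0], [0, 0, 0], [0, 0, 0], [0, 0, 0]])

```text
time: 25.45
position: [0.3381, -0.121, 0.0453]
tool_rot: [0.506, 0.494, -0.505, 0.495]
contact_force: [0.1, 0.6, -0.1]
gripper_width: 0.0913
```

```bash
python3 -c "
from plan import *
for n in ('side',): cv2.imwrite('pics/%s19.png'%n,cv2.cvtColor(r.grab_frame(n),cv2.COLOR_RGB2BGR))
crop('pics/side19.png','pics/s19.png',340,130,120,90,6)
st();plan([.337,-.121,.043],rotm(-1.3,0),1)"
```

```text
t 25.5 p [ 0.3384 -0.1211  0.0457] x [ 0.001  0.    -1.   ] y [ 1.    -0.022  0.001] F [ 0.6 -0.1 -0.1] w 0.0909 j [-3.760e-01  1.960e-01  2.263e+00  1.000e-03  6.810e-01 -3.550e-01]
d [-0.0014  0.0001 -0.0027] rot [ 0.001 -0.    -0.001] t 25.5
{"linear": [[0.05, -0.03, -0.0]], "rot": [[0.01, -0.0, -0.01]]}
```

View pics/s19.png

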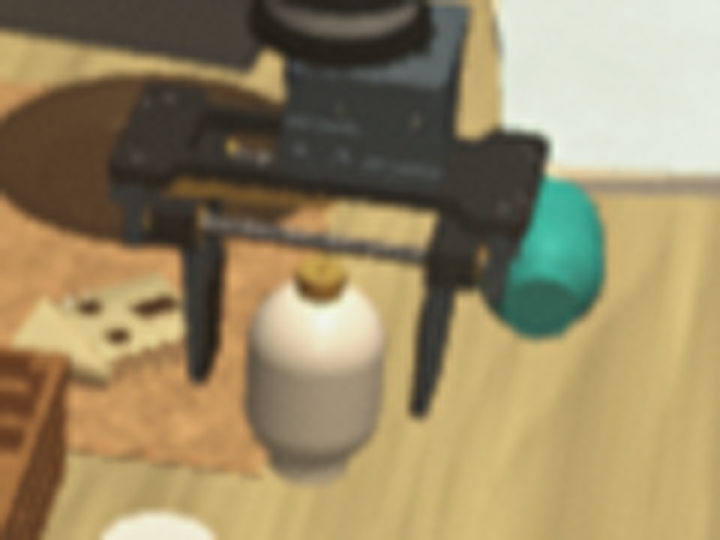

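Request:
play_rows(linear=[[0.03, 0, 0], [0, 0, 0], [0, 0, 0], [0, 0, 0], [0, 0, 0], [0, 0, 0]], rot=[[0, 0, 0], [0, 0, 0], [0, 0, 0], [0, 0, 0], [0, 0, 0], [0, 0, 0]], claw=1, squeeze=10)

```text
time: 26.1
position: [0.3381, -0.1209, 0.044]
tool_rot: [0.506, 0.494, -0.505, 0.495]
contact_force: [0.5, -0.1, 1.7]
gripper_width: 0.0616
```

Request:
play_rows(linear=[[-0.1, 0, 0], [-0.2, 0, 0], [-0.4, 0, 0], [-0.55, 0, 0], [-0.55, 0, 0], [-0.55, 0, 0], [-0.5, 0, 0], [-0.25, 0, 0]], rot=[[0, 0, 0], [0, 0, 0], [0, 0, 0], [0, 0, 0], [0, 0, 0], [0, 0, 0], [0, 0, 0], [0, 0, 0]])

```text
time: 26.9
position: [0.3385, -0.1212, 0.2011]
tool_rot: [0.506, 0.493, -0.505, 0.496]
contact_force: [0.8, -0.9, -0.8]
gripper_width: 0.0616
```

```bash
python3 -c "
from plan import *
for n in ('side',): cv2.imwrite('pics/%s20.png'%n,cv2.cvtColor(r.grab_frame(n),cv2.COLOR_RGB2BGR))
crop('pics/side20.png','pics/s20.png',320,60,160,120,5)
st();plan([.469,.2615,.21],rotm(-1.3,0),16)"
```

```text
t 26.95 p [ 0.3393 -0.1215  0.2021] x [ 0.006 -0.002 -1.   ] y [ 1.    -0.021  0.006] F [ 1.2 -0.6  0.1] w 0.0616 j [-3.760e-01 -2.000e-02  2.014e+00  1.000e-03  1.141e+00 -3.550e-01]
d [0.1297 0.383  0.0079] rot [ 0.001  0.002 -0.006] t 26.95
{"linear": [[-0.01, 0.15, -0.48], [-0.01, 0.15, -0.48], [-0.01, 0.15, -0.48], [-0.01, 0.15, -0.48], [-0.01, 0.15, -0.48], [-0.01, 0.15, -0.48], [-0.01, 0.15, -0.48], [-0.01, 0.15, -0.48], [-0.01, 0.15, -0.48], [-0.01, 0.15, -0.48], [-0.01, 0.15, -0.48], [-0.01, 0.15, -0.48], [-0.01, 0.15, -0.48], [-0.01, 0.15, -0.48], [-0.01, 0.15, -0.48], [-0.01, 0.15, -0.48]], "rot": [[0.0, 0.0, -0.0], [0.0, 0.0, -0.0], [0.0, 0.0, -0.0], [0.0, 0.0, -0.0], [0.0, 0.0, -0.0], [0.0, 0.0, -0.0], [0.0, 0.0, -0.0], [0.0, 0.0, -0.0], [0.0, 0.0, -0.0], [0.0, 0.0, -0.0], [0.0, 0.0, -0.0], [0.0, 0.0, -0.0], [0.0, 0.0, -0.0], [0.0, 0.0, -0.0], [0.0, 0.0, -0.0], [0.0, 0.0, -0.0]]}
```

View pics/s20.png

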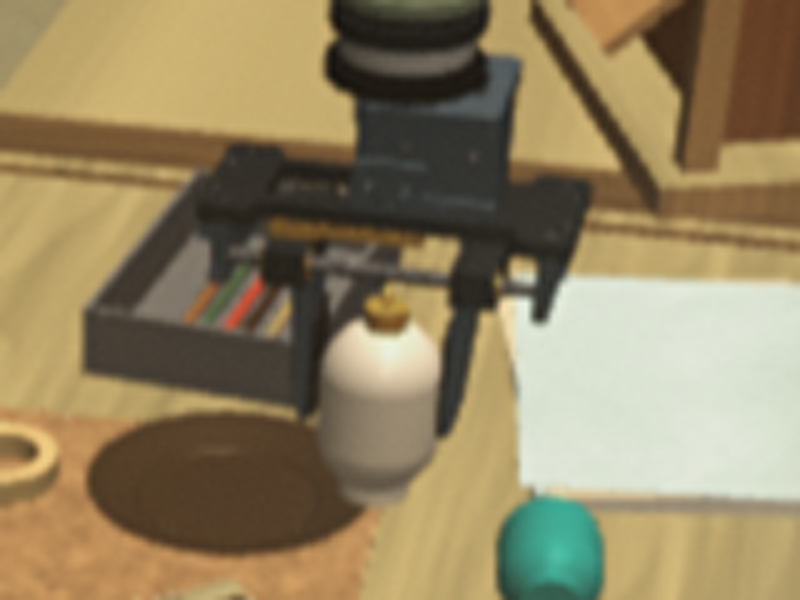

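Request:
play_rows(linear=[[-0.03, 0.07, -0.25], [-0.03, 0.13, -0.4], [-0.03, 0.15, -0.48], [-0.02, 0.15, -0.48], [-0.02, 0.15, -0.48], [-0.02, 0.15, -0.48], [-0.02, 0.15, -0.48], [-0.02, 0.15, -0.48]], rot=[[0, 0, 0], [0, 0, 0], [0, 0, 0], [0, 0, 0], [0, 0, 0], [0, 0, 0], [0, 0, 0], [0, 0, 0]])

```text
time: 27.75
position: [0.3963, 0.0553, 0.2079]
tool_rot: [-0.505, -0.495, 0.505, -0.494]
contact_force: [0.5, 0.1, -0.5]
gripper_width: 0.0615
```

Request:
play_rows(linear=[[-0.01, 0.15, -0.48], [-0.01, 0.15, -0.48], [-0.01, 0.15, -0.48], [0, 0.15, -0.48], [0, 0.15, -0.48], [0, 0.15, -0.45], [0, 0.15, -0.4], [0, 0.15, -0.3]], rot=[[0, 0, 0], [0, 0, 0], [0, 0, 0], [0, 0, 0], [0, 0, 0], [0, 0, 0], [0, 0, 0], [0, 0, 0]])

```text
time: 28.55
position: [0.4602, 0.2315, 0.2092]
tool_rot: [-0.505, -0.495, 0.505, -0.495]
contact_force: [-0.2, -1.0, -0.5]
gripper_width: 0.0617
```

```bash
python3 -c "
from plan import *
st();plan([.469,.2615,.21],rotm(-1.3,0),4)"
```

```text
t 28.55 p [0.4602 0.2315 0.2092] x [-0.001 -0.    -1.   ] y [ 1.    -0.021 -0.001] F [-0.2 -1.  -0.5] w 0.0617 j [0.444 0.229 1.705 0.    1.209 0.464]
d [0.0088 0.03   0.0008] rot [0.002 0.    0.001] t 28.55
{"linear": [[-0.0, 0.04, -0.15], [-0.0, 0.04, -0.15], [-0.0, 0.04, -0.15], [-0.0, 0.04, -0.15]], "rot": [[0.0, 0.0, 0.0], [0.0, 0.0, 0.0], [0.0, 0.0, 0.0], [0.0, 0.0, 0.0]]}
```

Request:
play_rows(linear=[[0, 0.04, -0.2], [0, 0.05, -0.2], [0, 0.05, -0.15], [0, 0.03, -0.05], [0, 0, 0], [0, 0, 0]], rot=[[0, 0, 0], [0, 0, 0], [0, 0, 0], [0, 0, 0], [0, 0, 0], [0, 0, 0]])

```text
time: 29.15
position: [0.4694, 0.2599, 0.2101]
tool_rot: [0.505, 0.494, -0.505, 0.495]
contact_force: [-1.2, -0.1, -0.6]
gripper_width: 0.0615
```

```bash
python3 -c "
from plan import *
for n in ('side','top'): cv2.imwrite('pics/%s21.png'%n,cv2.cvtColor(r.grab_frame(n),cv2.COLOR_RGB2BGR))
crop('pics/side21.png','pics/s21.png',190,140,200,150,4)
st();plan([.469,.2615,.21],rotm(-1.3,0),1)"
```

```text
t 29.25 p [0.4694 0.2599 0.2101] x [ 0.  0. -1.] y [ 1.    -0.022  0.   ] F [0.5 0.8 0.5] w 0.0611 j [0.484 0.262 1.658 0.    1.222 0.506]
d [-0.0004  0.0016 -0.0001] rot [ 0.001 -0.    -0.   ] t 29.25
{"linear": [[0.0, -0.01, -0.03]], "rot": [[0.01, -0.0, -0.0]]}
```

View pics/s21.png

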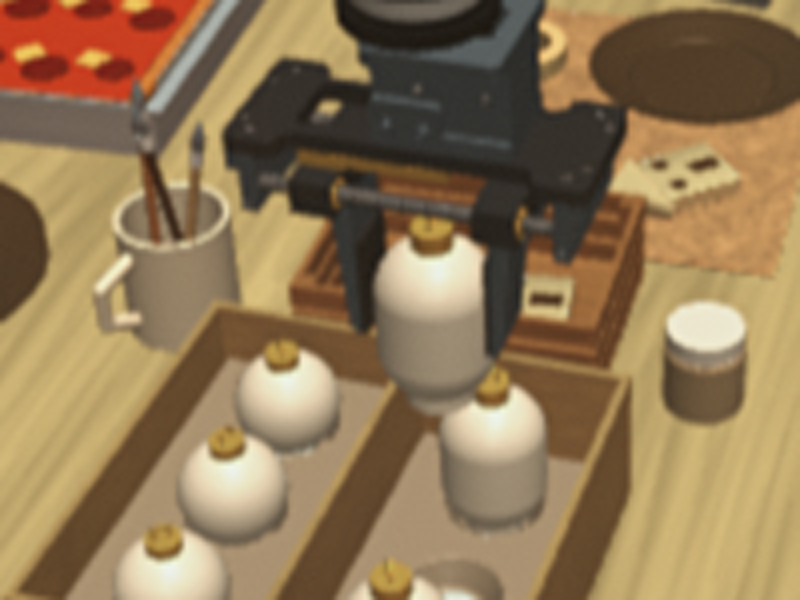

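Request:
play_rows(linear=[[0.2, 0, -0.03], [0.4, 0, 0], [0.4, 0, 0], [0.4, 0, 0], [0.3, 0, 0], [0.1, 0, 0], [0, 0, 0]], rot=[[0, 0, 0], [0, 0, 0], [0, 0, 0], [0, 0, 0], [0, 0, 0], [0, 0, 0], [0, 0, 0]])

```text
time: 29.95
position: [0.4691, 0.2615, 0.1191]
tool_rot: [-0.505, -0.495, 0.506, -0.494]
contact_force: [-0.1, -0.5, 0.3]
gripper_width: 0.0615
```

```bash
python3 -c "
from plan import *
for n in ('side','top'): cv2.imwrite('pics/%s22.png'%n,cv2.cvtColor(r.grab_frame(n),cv2.COLOR_RGB2BGR))
crop('pics/side22.png','pics/s22.png',220,180,140,105,5)
st();plan([.469,.2615,.06],rotm(-1.3,0),4)
p=r.get_state()['position']; print(proj('side',[p[0],p[1],p[2]-.044]),proj('side',[.469,.2617,.008]))"
```

```text
t 30.05 p [0.47   0.262  0.1205] x [ 0.001  0.001 -1.   ] y [ 1.    -0.022  0.001] F [ 1.1 -0.2 -1.1] w 0.0617 j [0.487 0.339 1.789 0.    1.011 0.509]
d [-0.001  -0.0005 -0.0605] rot [ 0.001 -0.001 -0.001] t 30.05
{"linear": [[0.3, -0.01, 0.0], [0.3, -0.01, 0.0], [0.3, -0.01, 0.0], [0.3, -0.01, 0.0]], "rot": [[0.0, -0.0, -0.0], [0.0, -0.0, -0.0], [0.0, -0.0, -0.0], [0.0, -0.0, -0.0]]}
[300.51001477 270.44929022] [302.3740552  293.00545497]
```

View pics/s22.png

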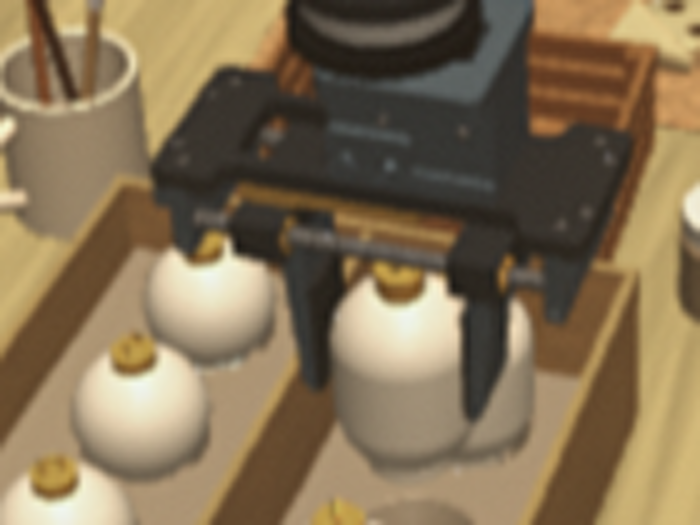

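Request:
play_rows(linear=[[0.2, 0, 0], [0.35, 0, 0], [0.3, 0, 0], [0.2, -0.01, 0], [0.1, 0, 0], [0, 0, 0]], rot=[[0, 0, 0], [0, 0, 0], [0, 0, 0], [0, 0, 0], [0, 0, 0], [0, 0, 0]])

```text
time: 30.65
position: [0.4689, 0.2618, 0.0621]
tool_rot: [-0.505, -0.495, 0.505, -0.495]
contact_force: [0.3, 0.2, -0.0]
gripper_width: 0.0619
```

Request:
play_rows(linear=[[0.03, 0, 0], [0.02, 0, 0], [0, 0, 0]], rot=[[0, 0, 0], [0, 0, 0], [0, 0, 0]])

```text
time: 30.95
position: [0.4694, 0.262, 0.0603]
tool_rot: [0.506, 0.495, -0.505, 0.495]
contact_force: [-0.4, 0.6, 0.3]
gripper_width: 0.0618
```

```bash
python3 -c "
from plan import *
for n in ('side','top'): cv2.imwrite('pics/%s23.png'%n,cv2.cvtColor(r.grab_frame(n),cv2.COLOR_RGB2BGR))
crop('pics/side23.png','pics/s23.png',220,200,140,105,5)
st()"
```

```text
t 31.05 p [0.4693 0.262  0.0603] x [ 0.001  0.001 -1.   ] y [ 1.    -0.022  0.001] F [ 0.8 -0.4 -1.4] w 0.0617 j [0.488 0.407 1.864 0.    0.87  0.509]
```

View pics/s23.png

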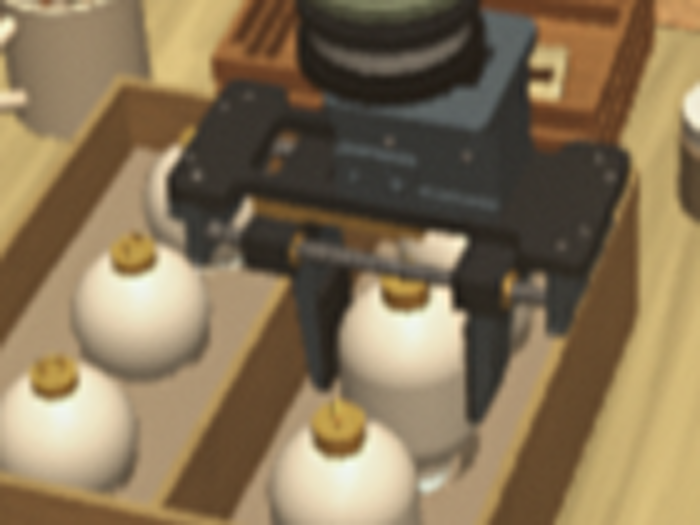

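Centred in the dimple; I lower it 1–2 mm at a time until it touches.

Request:
play_rows(linear=[[0.04, 0, 0], [0.04, 0, 0], [0.02, 0, 0], [0, 0, 0]], rot=[[0, 0, 0], [0, 0, 0], [0, 0, 0], [0, 0, 0]])

```text
time: 31.45
position: [0.469, 0.2618, 0.0547]
tool_rot: [0.505, 0.495, -0.505, 0.495]
contact_force: [0.4, -0.2, -0.2]
gripper_width: 0.0618
```

Request:
play_rows(linear=[[0.02, 0, 0], [0.02, 0, 0], [0, 0, 0]], rot=[[0, 0, 0], [0, 0, 0], [0, 0, 0]])

```text
time: 31.75
position: [0.4691, 0.2618, 0.0529]
tool_rot: [0.505, 0.495, -0.505, 0.495]
contact_force: [0.1, 0.0, -0.5]
gripper_width: 0.0617
```

Request:
play_rows(linear=[[0.02, 0, 0], [0, 0, 0]], rot=[[0, 0, 0], [0, 0, 0]])

```text
time: 31.95
position: [0.4692, 0.2619, 0.052]
tool_rot: [0.506, 0.495, -0.505, 0.495]
contact_force: [0.1, -0.2, -0.8]
gripper_width: 0.0618
```

Request:
play_rows(linear=[[0.02, 0, 0], [0, 0, 0]], rot=[[0, 0, 0], [0, 0, 0]])

```text
time: 32.15
position: [0.4693, 0.262, 0.052]
tool_rot: [0.506, 0.495, -0.505, 0.495]
contact_force: [-0.6, 0.2, 6.5]
gripper_width: 0.0619
```

Request:
play_rows(linear=[[0.016, 0, 0], [0, 0, 0]], rot=[[0, 0, 0], [0, 0, 0]])

```text
time: 32.35
position: [0.4693, 0.262, 0.0518]
tool_rot: [0.506, 0.495, -0.505, 0.495]
contact_force: [-2.1, -1.4, 10.6]
gripper_width: 0.0617
```

Contact on the floor. I relieve the load and open only a little.

Request:
play_rows(linear=[[-0.024, 0, 0], [0, 0, 0]], rot=[[0, 0, 0], [0, 0, 0]])

```text
time: 32.55
position: [0.4694, 0.262, 0.0519]
tool_rot: [0.506, 0.495, -0.505, 0.495]
contact_force: [-1.0, 0.2, 4.1]
gripper_width: 0.0617
```

Request:
play_rows(linear=[[0, 0, 0], [0, 0, 0], [0, 0, 0], [0, 0, 0]], rot=[[0, 0, 0], [0, 0, 0], [0, 0, 0], [0, 0, 0]], claw=0.19)

```text
time: 32.95
position: [0.469, 0.2618, 0.0511]
tool_rot: [0.505, 0.495, -0.505, 0.495]
contact_force: [-0.2, -0.1, 0.1]
gripper_width: 0.0735
```

Request:
play_rows(linear=[[-0.15, 0, 0], [-0.3, 0, 0], [-0.5, 0, 0], [-0.6, 0, 0], [-0.6, 0, 0], [-0.6, 0, 0], [-0.5, 0, 0], [0, 0, 0]], rot=[[0, 0, 0], [0, 0, 0], [0, 0, 0], [0, 0, 0], [0, 0, 0], [0, 0, 0], [0, 0, 0], [0, 0, 0]])

```text
time: 33.75
position: [0.471, 0.2628, 0.2182]
tool_rot: [0.509, 0.494, -0.502, 0.495]
contact_force: [0.9, -0.7, 0.1]
gripper_width: 0.074
```

```bash
python3 -c "
from plan import *
for n in ('side','top'): cv2.imwrite('pics/%s24.png'%n,cv2.cvtColor(r.grab_frame(n),cv2.COLOR_RGB2BGR))
crop('pics/side24.png','pics/s24.png',190,160,200,150,4)
st();
# house: axis yaw 40.4 ; jaw along perpendicular: 130.4 or -49.6
plan([.4445,-.1883,.12],rotm(-49.6,0),20)"
```

```text
t 33.85 p [0.469  0.2618 0.2142] x [ 0.001  0.001 -1.   ] y [ 1.    -0.021  0.001] F [ 0.3  0.3 -0.7] w 0.0737 j [0.488 0.259 1.651 0.    1.23  0.509]
d [-0.0245 -0.4501 -0.0942] rot [ 0.844 -0.001 -0.001] t 33.85
{"linear": [[0.09, -0.01, 0.45], [0.09, 0.0, 0.45], [0.09, 0.02, 0.45], [0.09, 0.04, 0.45], [0.09, 0.06, 0.45], [0.09, 0.08, 0.44], [0.09, 0.1, 0.44], [0.09, 0.12, 0.44], [0.09, 0.13, 0.43], [0.09, 0.15, 0.42], [0.09, 0.17, 0.42], [0.09, 0.19, 0.41], [0.09, 0.2, 0.4], [0.09, 0.22, 0.39], [0.09, 0.24, 0.38], [0.09, 0.25, 0.37], [0.09, 0.27, 0.36], [0.09, 0.28, 0.35], [0.09, 0.3, 0.34], [0.09, 0.31, 0.33]], "rot": [[0.28, -0.0, -0.0], [0.28, -0.0, -0.0], [0.28, -0.0, -0.0], [0.28, -0.0, -0.0], [0.28, -0.0, -0.0], [0.28, -0.0, -0.0], [0.28, -0.0, -0.0], [0.28, -0.0, -0.0], [0.28, -0.0, -0.0], [0.28, -0.0, -0.0], [0.28, -0.0, -0.0], [0.28, -0.0, -0.0], [0.28, -0.0, -0.0], [0.28, -0.0, -0.0], [0.28, -0.0, -0.0], [0.28, -0.0, -0.0], [0.28, -0.0, -0.0], [0.28, -0.0, -0.0], [0.28, -0.0, -0.0], [0.28, -0.0, -0.0]]}
```

View pics/s24.png

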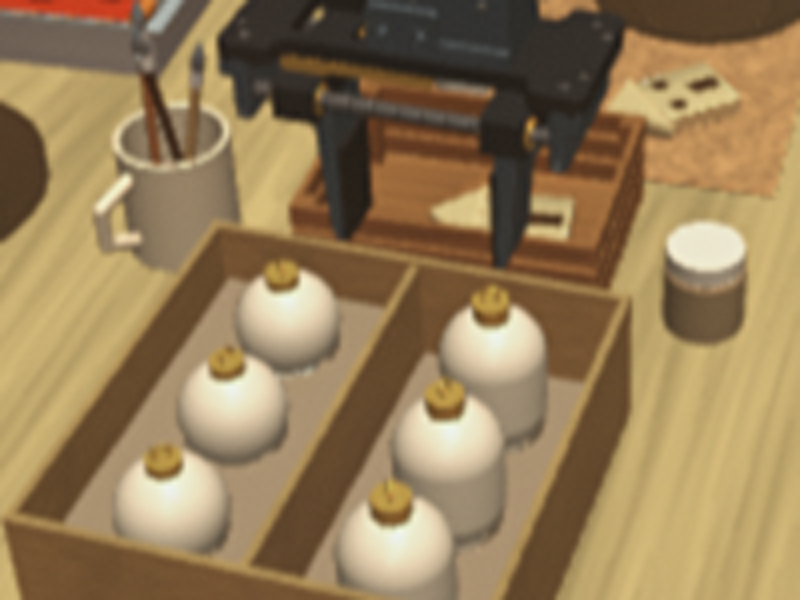

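Request:
play_rows(linear=[[0, -0.01, 0.45], [0, 0.0, 0.45], [0, 0.02, 0.45], [0, 0.04, 0.45], [0, 0.06, 0.45], [0.1, 0.08, 0.44], [0.1, 0.1, 0.44], [0.1, 0.12, 0.44]], rot=[[0.28, 0, 0], [0.28, 0, 0], [0.28, 0, 0], [0.28, 0, 0], [0.28, 0, 0], [0.28, 0, 0], [0.28, 0, 0], [0.28, 0, 0]])

```text
time: 34.65
position: [0.458, 0.0805, 0.197]
tool_rot: [-0.58, -0.403, 0.582, -0.402]
contact_force: [0.9, 0.5, 0.2]
gripper_width: 0.0738
```

Request:
play_rows(linear=[[0.1, 0.13, 0.43], [0.1, 0.15, 0.42], [0.1, 0.17, 0.42], [0.1, 0.19, 0.41], [0.1, 0.2, 0.4], [0.1, 0.22, 0.39], [0.1, 0.24, 0.38], [0.1, 0.25, 0.37]], rot=[[0.28, 0, 0], [0.28, 0, 0], [0.28, 0, 0], [0.28, 0, 0], [0.28, 0, 0], [0.28, 0, 0], [0.28, 0, 0], [0.28, 0, 0]])

```text
time: 35.45
position: [0.4479, -0.0983, 0.157]
tool_rot: [-0.64, -0.301, 0.641, -0.299]
contact_force: [0.2, -0.1, 0.6]
gripper_width: 0.0742
```

Request:
play_rows(linear=[[0.1, 0.27, 0.36], [0.1, 0.28, 0.35], [0, 0.3, 0.34], [0, 0.31, 0.33], [0, 0, 0], [0, 0, 0]], rot=[[0.28, 0, 0], [0.28, 0, 0], [0.28, 0, 0], [0.28, 0, 0], [0, 0, 0], [0, 0, 0]])

```text
time: 36.05
position: [0.4431, -0.1873, 0.1475]
tool_rot: [-0.663, -0.246, 0.664, -0.244]
contact_force: [0.4, -0.4, 0.1]
gripper_width: 0.074
```

```bash
python3 -c "
from plan import *
for n in ('side','top'): cv2.imwrite('pics/%s25.png'%n,cv2.cvtColor(r.grab_frame(n),cv2.COLOR_RGB2BGR))
crop('pics/side25.png','pics/s25.png',290,90,160,120,5)
crop('pics/top25.png','pics/t25.png',130,100,300,160,2.6)
st();
plan([.4445,-.1883,.035],rotm(-49.6,0),6)"
```

```text
t 36.15 p [ 0.4435 -0.1868  0.148 ] x [-0.001  0.002 -1.   ] y [ 0.652 -0.758 -0.002] F [ 0.2 -0.3 -0.5] w 0.0737 j [-4.230e-01  2.300e-01  1.872e+00  1.000e-03  1.042e+00  4.370e-01]
d [ 0.001  -0.0015 -0.113 ] rot [ 0.005 -0.     0.002] t 36.15
{"linear": [[0.38, 0.01, 0.0], [0.38, 0.01, 0.0], [0.38, 0.01, 0.0], [0.38, 0.01, 0.0], [0.38, 0.01, 0.0], [0.38, 0.01, 0.0]], "rot": [[0.01, -0.0, 0.0], [0.01, -0.0, 0.0], [0.01, -0.0, 0.0], [0.01, -0.0, 0.0], [0.01, -0.0, 0.0], [0.01, -0.0, 0.0]]}
```

View pics/s25.png

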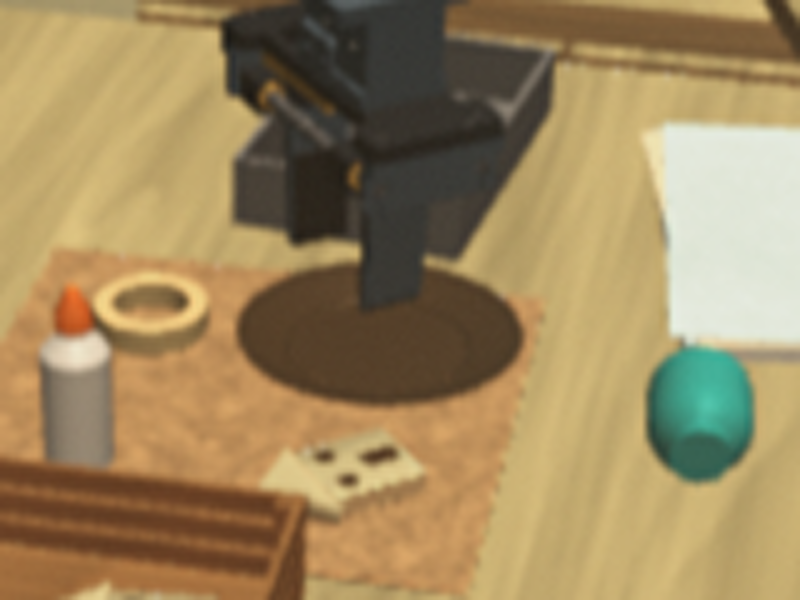

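View pics/t25.png

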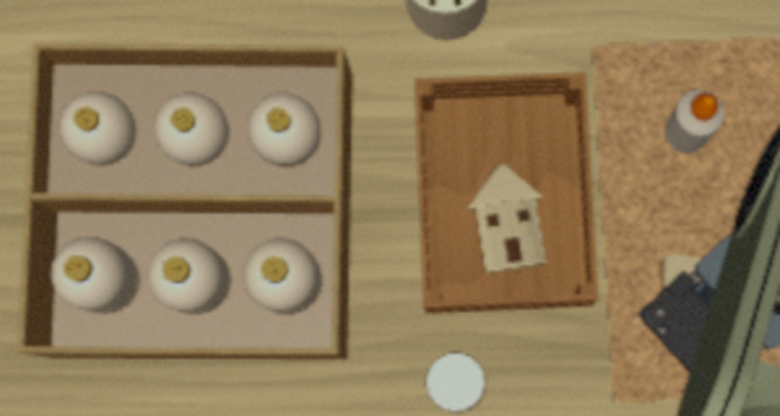

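The top view shows both rows filled and lined up. Next I go down to the house.

Request:
play_rows(linear=[[0.3, 0.01, 0.01], [0.45, 0.01, 0.01], [0.45, 0.01, 0], [0.45, 0.01, 0], [0.4, 0.01, 0], [0.2, 0, 0], [0, 0, 0]], rot=[[0.01, 0, 0], [0.01, 0, 0], [0.01, 0, 0], [0, 0, 0], [0, 0, 0], [0, 0, 0], [0, 0, 0]])

```text
time: 36.85
position: [0.4441, -0.1892, 0.0351]
tool_rot: [-0.663, -0.245, 0.664, -0.244]
contact_force: [-0.1, 0.2, -0.7]
gripper_width: 0.074
```

```bash
python3 -c "
from plan import *
for n in ('side','top'): cv2.imwrite('pics/%s26.png'%n,cv2.cvtColor(r.grab_frame(n),cv2.COLOR_RGB2BGR))
crop('pics/side26.png','pics/s26.png',320,130,100,75,7)
st();
plan([.4445,-.1883,.007],rotm(-49.6,0),3)"
```

```text
t 36.95 p [ 0.4455 -0.1901  0.0367] x [ 0.001  0.    -1.   ] y [ 0.648 -0.761  0.001] F [ 0.7 -0.9 -0. ] w 0.0737 j [-4.27e-01  3.71e-01  2.01e+00  1.00e-03  7.60e-01  4.37e-01]
d [-0.001   0.0018 -0.0297] rot [ 0.    -0.001 -0.001] t 36.95
{"linear": [[0.2, -0.01, -0.0], [0.2, -0.01, -0.0], [0.2, -0.01, -0.0]], "rot": [[0.0, -0.0, -0.0], [0.0, -0.0, -0.0], [0.0, -0.0, -0.0]]}
```

View pics/s26.png

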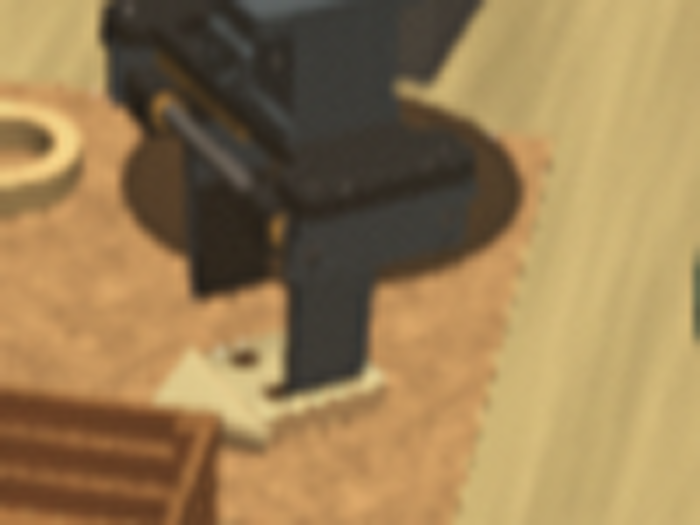

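Request:
play_rows(linear=[[0.2, -0.03, 0], [0.15, -0.02, 0], [0, 0, 0]], rot=[[0, 0, 0], [0, 0, 0], [0, 0, 0]])

```text
time: 37.25
position: [0.4425, -0.1879, 0.0179]
tool_rot: [-0.663, -0.245, 0.664, -0.243]
contact_force: [0.1, 0.1, 0.8]
gripper_width: 0.0738
```

Request:
play_rows(linear=[[0.1, 0, 0], [0.1, 0, 0], [0, 0, 0]], rot=[[0, 0, 0], [0, 0, 0], [0, 0, 0]])

```text
time: 37.55
position: [0.443, -0.1882, 0.0081]
tool_rot: [-0.664, -0.244, 0.664, -0.244]
contact_force: [0.1, -0.2, -0.1]
gripper_width: 0.0737
```

```bash
python3 -c "
from plan import *
for n in ('side','top'): cv2.imwrite('pics/%s27.png'%n,cv2.cvtColor(r.grab_frame(n),cv2.COLOR_RGB2BGR))
crop('pics/side27.png','pics/s27.png',320,130,100,75,7)
st()"
```

```text
t 37.65 p [ 0.4433 -0.1884  0.0086] x [ 0.     0.001 -1.   ] y [ 0.648 -0.762 -0.   ] F [ 0.7 -0.8  0.1] w 0.0741 j [-4.260e-01  4.120e-01  2.043e+00  1.000e-03  6.870e-01  4.390e-01]
```

View pics/s27.png

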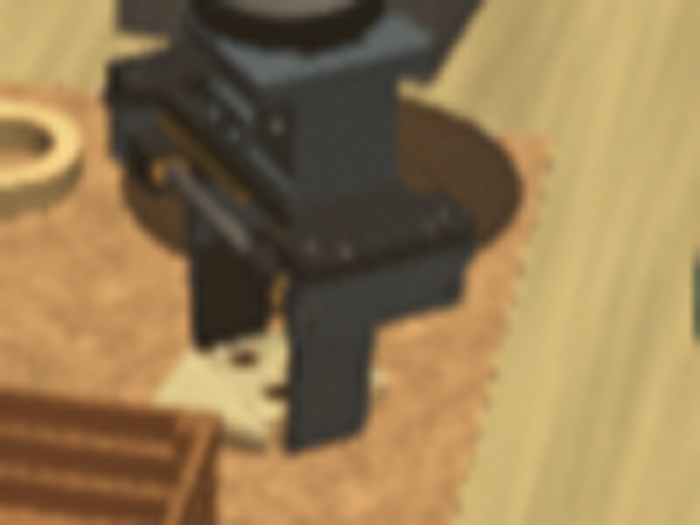

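Straddled with no contact. I close and lift.

Request:
play_rows(linear=[[0.02, 0, 0], [0, 0, 0], [0, 0, 0], [0, 0, 0], [0, 0, 0]], rot=[[0, 0, 0], [0, 0, 0], [0, 0, 0], [0, 0, 0], [0, 0, 0]], claw=1, squeeze=15)

```text
time: 38.15
position: [0.4435, -0.1884, 0.0078]
tool_rot: [0.664, 0.244, -0.663, 0.244]
contact_force: [0.1, -0.7, 0.3]
gripper_width: 0.0537
```

Request:
play_rows(linear=[[-0.1, 0, 0], [-0.3, 0, 0], [-0.5, 0, 0], [-0.6, 0, 0], [-0.6, 0, 0], [-0.4, 0, 0], [-0.1, 0, 0], [0, 0, 0]], rot=[[0, 0, 0], [0, 0, 0], [0, 0, 0], [0, 0, 0], [0, 0, 0], [0, 0, 0], [0, 0, 0], [0, 0, 0]])

```text
time: 38.95
position: [0.4435, -0.1885, 0.1382]
tool_rot: [0.664, 0.244, -0.663, 0.244]
contact_force: [-0.0, -0.6, -0.0]
gripper_width: 0.0539
```

```bash
python3 -c "
from plan import *
for n in ('side','top'): cv2.imwrite('pics/%s28.png'%n,cv2.cvtColor(r.grab_frame(n),cv2.COLOR_RGB2BGR))
crop('pics/side28.png','pics/s28.png',280,80,160,120,5)
st(); plan([.555,-.012,.145],rotm(0,0),10)"
```

```text
t 39.05 p [ 0.4425 -0.1881  0.1367] x [-0.002  0.001 -1.   ] y [ 0.648 -0.762 -0.002] F [-0.1 -0.1 -0.3] w 0.0538 j [-4.260e-01  2.410e-01  1.889e+00  1.000e-03  1.013e+00  4.390e-01]
d [0.1125 0.1761 0.0083] rot [-0.866 -0.001  0.002] t 39.05
{"linear": [[-0.02, -0.12, -0.4], [-0.02, -0.09, -0.41], [-0.02, -0.05, -0.41], [-0.02, -0.02, -0.42], [-0.02, 0.02, -0.42], [-0.02, 0.06, -0.41], [-0.02, 0.09, -0.41], [-0.02, 0.13, -0.4], [-0.02, 0.16, -0.39], [-0.02, 0.19, -0.37]], "rot": [[-0.58, -0.0, 0.0], [-0.58, -0.0, 0.0], [-0.58, -0.0, 0.0], [-0.58, -0.0, 0.0], [-0.58, -0.0, 0.0], [-0.58, -0.0, 0.0], [-0.58, -0.0, 0.0], [-0.58, -0.0, 0.0], [-0.58, -0.0, 0.0], [-0.58, -0.0, 0.0]]}
```

View pics/s28.png

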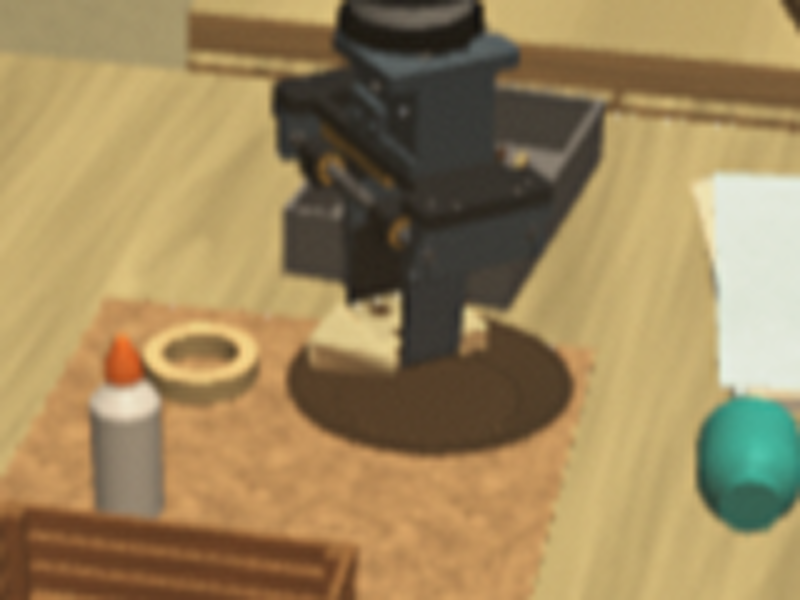

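```bash
python3 -c "
from plan import *
print(onz('top',323.2,163.2,.019),onz('top',326.5,202,.019),onz('top',318,203,.019))
plan([.515,-.011,.14],rotm(-88,0),7)"
```

```text
[ 0.56973294 -0.00892257  0.019     ] [ 0.47814139 -0.01487358  0.019     ] [0.47612021 0.00486221 0.019     ]
d [0.0725 0.1771 0.0033] rot [0.67  0.001 0.002] t 39.05
{"linear": [[-0.01, -0.25, -0.49], [-0.01, -0.3, -0.46], [-0.01, -0.34, -0.43], [-0.01, -0.38, -0.39], [-0.01, -0.41, -0.36], [-0.01, -0.45, -0.31], [-0.01, -0.48, -0.27]], "rot": [[0.64, 0.0, 0.0], [0.64, 0.0, 0.0], [0.64, 0.0, 0.0], [0.64, 0.0, 0.0], [0.64, 0.0, 0.0], [0.64, 0.0, 0.0], [0.64, 0.0, 0.0]]}
```

Request:
play_rows(linear=[[-0.01, -0.25, -0.49], [-0.01, -0.3, -0.46], [-0.01, -0.34, -0.43], [-0.01, -0.38, -0.39], [-0.01, -0.41, -0.36], [-0.01, -0.45, -0.31], [-0.01, -0.48, -0.27], [0, 0, 0]], rot=[[0.64, 0, 0], [0.64, 0, 0], [0.64, 0, 0], [0.64, 0, 0], [0.64, 0, 0], [0.64, 0, 0], [0.64, 0, 0], [0, 0, 0]])

```text
time: 39.85
position: [0.516, -0.0085, 0.1397]
tool_rot: [-0.706, -0.013, 0.708, -0.012]
contact_force: [-0.2, -0.2, -0.3]
gripper_width: 0.0538
```

Request:
play_rows(linear=[[0, 0, 0]], rot=[[0, 0, 0]])

```text
time: 39.95
position: [0.5149, -0.0107, 0.1399]
tool_rot: [-0.706, -0.013, 0.708, -0.012]
contact_force: [-0.3, -0.6, -0.9]
gripper_width: 0.0538
```

```bash
python3 -c "
from plan import *
st(); plan([.515,-.011,.032],rotm(-88,0),6)
for n in ('side',): cv2.imwrite('pics/%s29.png'%n,cv2.cvtColor(r.grab_frame(n),cv2.COLOR_RGB2BGR))
crop('pics/side29.png','pics/s29.png',230,110,160,120,5)"
```

```text
t 39.95 p [ 0.5149 -0.0107  0.1399] x [-0.003  0.    -1.   ] y [ 0.035 -0.999 -0.   ] F [-0.3 -0.6 -0.9] w 0.0538 j [-0.043  0.289  1.811 -0.     1.045  1.492]
d [ 1.000e-04 -3.000e-04 -1.079e-01] rot [0.    0.003 0.   ] t 39.95
{"linear": [[0.36, 0.0, -0.0], [0.36, 0.0, -0.0], [0.36, 0.0, -0.0], [0.36, 0.0, -0.0], [0.36, 0.0, -0.0], [0.36, 0.0, -0.0]], "rot": [[0.0, 0.0, 0.0], [0.0, 0.0, 0.0], [0.0, 0.0, 0.0], [0.0, 0.0, 0.0], [0.0, 0.0, 0.0], [0.0, 0.0, 0.0]]}
```

View pics/s29.png

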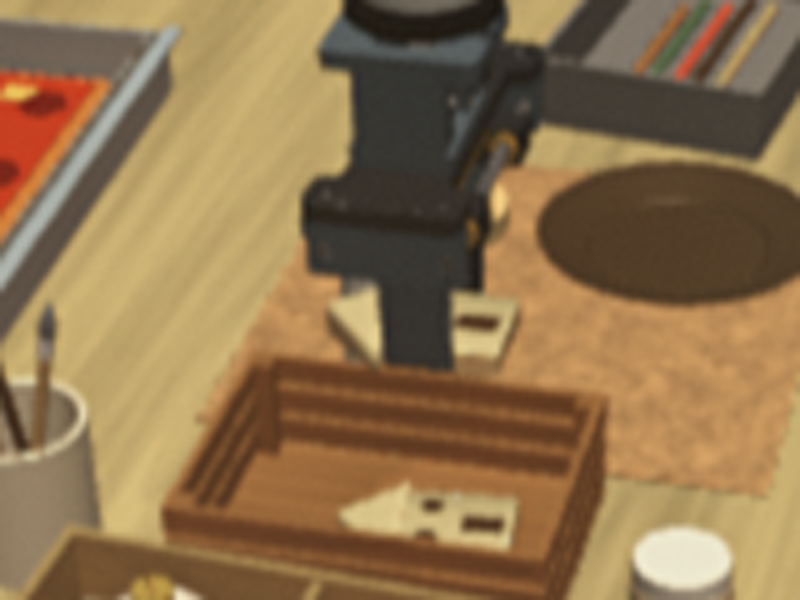

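Aligned above the crate. Lowering.

Request:
play_rows(linear=[[0.2, 0, 0], [0.4, 0, 0], [0.45, 0, 0], [0.45, 0, 0], [0.4, 0, 0], [0.2, 0, 0], [0.08, 0, 0], [0, 0, 0]], rot=[[0, 0, 0], [0, 0, 0], [0, 0, 0], [0, 0, 0], [0, 0, 0], [0, 0, 0], [0, 0, 0], [0, 0, 0]])

```text
time: 40.8
position: [0.5156, -0.0112, 0.032]
tool_rot: [-0.707, -0.012, 0.707, -0.011]
contact_force: [-0.2, 0.2, -0.2]
gripper_width: 0.0539
```

Request:
play_rows(linear=[[0.05, 0, 0], [0.04, 0, 0], [0, 0, 0]], rot=[[0, 0, 0], [0, 0, 0], [0, 0, 0]])

```text
time: 41.1
position: [0.516, -0.0108, 0.0281]
tool_rot: [0.707, 0.012, -0.707, 0.011]
contact_force: [-0.9, -0.2, -0.3]
gripper_width: 0.054
```

Request:
play_rows(linear=[[0.03, 0, 0], [0.02, 0, 0], [0, 0, 0]], rot=[[0, 0, 0], [0, 0, 0], [0, 0, 0]])

```text
time: 41.4
position: [0.5157, -0.0108, 0.0253]
tool_rot: [0.707, 0.012, -0.707, 0.011]
contact_force: [-1.1, 0.1, -0.1]
gripper_width: 0.054
```

Nearly touching; I release to about 74 mm and withdraw straight up.

Request:
play_rows(linear=[[0.02, 0, 0], [0, 0, 0]], rot=[[0, 0, 0], [0, 0, 0]])

```text
time: 41.6
position: [0.5157, -0.0108, 0.0242]
tool_rot: [0.707, 0.012, -0.707, 0.011]
contact_force: [-0.7, 0.7, -0.4]
gripper_width: 0.0538
```

Request:
play_rows(linear=[[0, 0, 0], [0, 0, 0], [0, 0, 0], [0, 0, 0]], rot=[[0, 0, 0], [0, 0, 0], [0, 0, 0], [0, 0, 0]], claw=0.2)

```text
time: 42.0
position: [0.5158, -0.0108, 0.0243]
tool_rot: [0.707, 0.012, -0.707, 0.011]
contact_force: [0.1, 1.3, 0.5]
gripper_width: 0.0726
```

Request:
play_rows(linear=[[-0.15, 0, 0], [-0.4, 0, 0], [-0.6, 0, 0], [-0.7, 0, 0], [-0.7, 0, 0], [-0.7, 0, 0], [-0.7, 0, 0], [-0.4, 0, 0]], rot=[[0, 0, 0], [0, 0, 0], [0, 0, 0], [0, 0, 0], [0, 0, 0], [0, 0, 0], [0, 0, 0], [0, 0, 0]])

```text
time: 42.8
position: [0.5166, -0.011, 0.2456]
tool_rot: [0.709, 0.012, -0.705, 0.012]
contact_force: [1.8, 0.7, -0.5]
gripper_width: 0.0725
```

Request:
play_rows(linear=[[0, 0.6, 0.2], [0, 0.6, 0.2], [0, 0.6, 0.2], [0, 0.6, 0.2], [0, 0.6, 0.2], [0, 0.6, 0.2], [0, 0.6, 0.2], [0, 0, 0]], rot=[[0, 0, 0], [0, 0, 0], [0, 0, 0], [0, 0, 0], [0, 0, 0], [0, 0, 0], [0, 0, 0], [0, 0, 0]])

```text
time: 43.6
position: [0.4516, -0.2259, 0.2422]
tool_rot: [0.707, 0.01, -0.707, 0.011]
contact_force: [-0.2, 0.5, -0.2]
gripper_width: 0.0726
```

```bash
python3 -c "
from plan import *
for n in ('side','top'): cv2.imwrite('pics/%s30.png'%n,cv2.cvtColor(r.grab_frame(n),cv2.COLOR_RGB2BGR))
crop('pics/side30.png','pics/s30.png',190,120,220,200,2.9)
crop('pics/top30.png','pics/t30.png',130,80,260,180,3)
st()
print(onz('top',0,0,0)[2])
"
```

```text
t 43.7 p [ 0.4524 -0.2233  0.242 ] x [ 0.001  0.001 -1.   ] y [ 0.031 -1.    -0.001] F [-0.2  0.8  0.1] w 0.0731 j [-4.820e-01  1.900e-01  1.671e+00  1.000e-03  1.280e+00  1.057e+00]
0.0
```

View pics/s30.png

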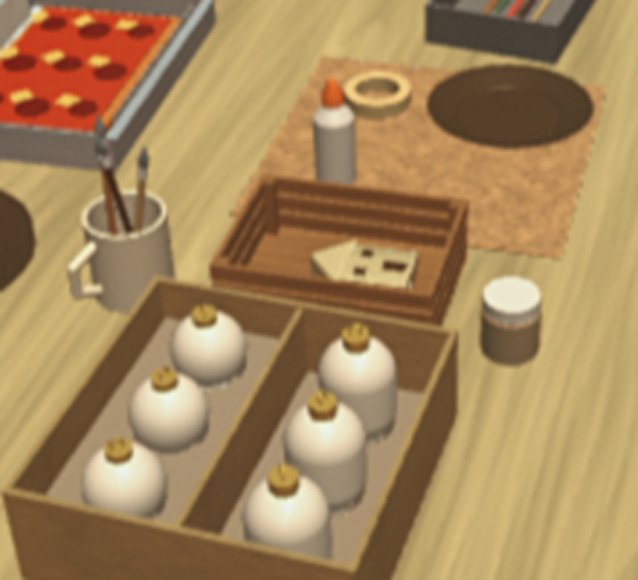

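View pics/t30.png

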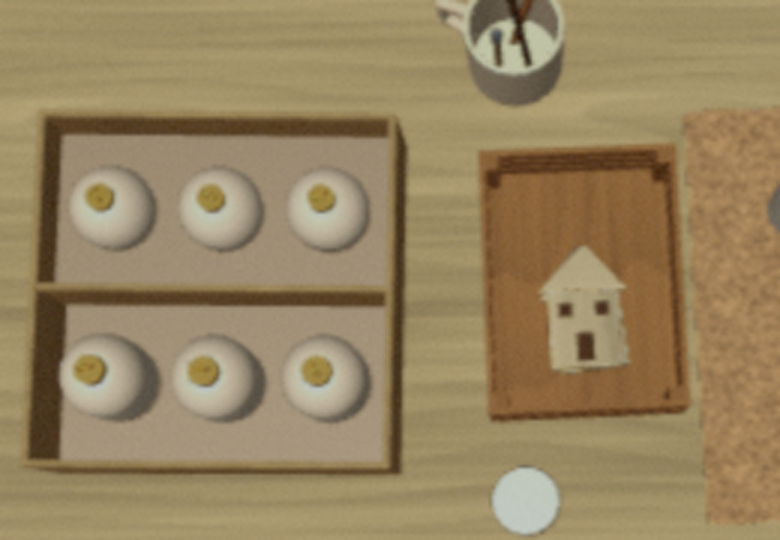

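```bash
python3 -c "
from plan import *
f=lambda x,y,z:np.round(onz('top',130+x/3,80+y/3,z)[:2],4)
print('tall caps',f(90,369,.113),f(204,370,.113),f(318,370,.113)); print('ball caps',f(100,197,.107),f(211,198,.107),f(321,197,.107))
# silhouette checks in side view
print(proj('side',[.469,.2617,.113]),190+322/2.9,120+402/2.9, proj('side',[.5935,.1795,.069]),190+208/2.9,120+347/2.9)
d=cv2.absdiff(cv2.imread('pics/top30.png'),cv2.imread('pics/top0.png')).max(2); print('bystander diff paint',d[235:260,292:320].max(),'glue',d[133:160,385:412].max(),'mug',d[75:115,280:318].max(),'packed',d[135:165,150:220].max(),d[190:220,150:180].max(),d[190:222,224:254].max())
st()
r.sign_off()"
```

```text
tall caps [0.4702 0.34  ] [0.4682 0.2601] [0.4669 0.18  ]
ball caps [0.5954 0.3376] [0.5936 0.2582] [0.5933 0.1792]
[300.2353767  257.74736551] 301.0344827586207 258.62068965517244 [261.43243546 239.96411951] 261.7241379310345 239.6551724137931
bystander diff paint 15 glue 15 mug 23 packed 17 20 16
t 43.7 p [ 0.4524 -0.2233  0.242 ] x [ 0.001  0.001 -1.   ] y [ 0.031 -1.    -0.001] F [-0.2  0.8  0.1] w 0.0731 j [-4.820e-01  1.900e-01  1.671e+00  1.000e-03  1.280e+00  1.057e+00]
the job is handed in; nothing more can be done
```

I packed all three ornaments and handed the job in at 43.7 s of the 72 s allowed; no verdict was reported.

- **Ball:** I moved it from the tape roll into the empty ball dimple. Its cap measures (0.593, 0.179), within about 1 mm of my estimate of the dimple centre.
- **Tall ornament:** I picked it up lying down with the gripper tilted and stood it on the table. I regripped it from above and set it in the empty tall dimple. Its cap measures (0.468, 0.260), about 2 mm from the dimple centre, and it looks upright like its neighbours.
- **House:** It lies flat on top of the house already in the crate, with its centre at about (0.52, −0.01), well inside the walls and about 26 mm high.
- **Contact forces:** Measured contact when setting the glass down stayed at about 11 N or less, and I gripped it with 8 to 10 N.

In the last pictures the paint jar, glue bottle, mug and four packed ornaments match the first picture to within image noise. I checked the plate and tape roll by eye only; both were in place and standing. No check failed or disagreed by more than about 2 mm.

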